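Restock the coffee tins through the sliding-door case

TASK

Restock the counter case: slide the red-tabbed door open behind the other (and the black-tabbed door out of the way if it stands across the lane), then stand every coffee tin on the counter in the lane and use the push stick to feed them along the fence rail, pressed against the fence, until all stand in single file fully inside the lane compartment. Once a tin has begun to go in through the doorway only the stick may push it: no fingers or arm on it. When all are in, lay the stick flat on its black mat, shut both doors fully, and leave the cups, jug, tamper and cartons where they are.

Things in the scene. Friction and masses are not known exactly. Their poses are not given: they have to be found in the camera images.
- doorway (a point): Point of the fixed counter case, on the counter: where the fence's guiding face (x=0) meets the inner plane of the doors (y=0). y: feeding direction, along the fence into the case; x: out of the lane into the fence; z up. The lane (x=-62..0, steel strip on the counter) lies beside the fence. The doors stand between y=-21 and -2. The other distances at this case use this frame.
- fence_end (a point): Outer end of the aluminium fence rail, at its guiding face, on the counter: 300 mm before the doorway. Rail 18 wide, 18 tall, from here to the doorway; inside, the case's far wall goes on in the same line as the guiding face. Axes as doorway.
- guide (a point): Narrow start of the lane compartment, at the guide's inner corner on the counter (x=-68, y=62 from doorway). At y=10 the compartment is free from x=-98 to 0; a slanted lead-in narrows it steadily to 68 mm (x=-68..0) here, then straight to the end wall at y=238. A tin lying off the fence catches here. Clear roof over the whole case (x=-220..12, y=0..250), underside 100, top 106 above the counter.
- lane_door (a joint): Inner bypass door (red tab), clear panel 103 wide, 8 thick, 99 tall. 0 = closed over the lane compartment, grows to 0.100 m as it slides towards -x of doorway, behind the other door. Friction about 1.5 N, stays where left.
- lane_door_tab (a point): Red upright pull tab on top of the lane door, 30 along the sliding direction, 14 thick, standing from 98 to 150 above the counter (clear above the roof); this point is on its middle at 130. Pinch it from above across its thickness.
- stock_door (a joint): Outer bypass door (black tab), same size. 0 = closed over the stock compartment, grows to 0.100 m as it slides towards +x of doorway in front of the lane compartment; it may start partly across the lane. Friction about 1.5 N.
- stock_door_tab (a point): Black pull tab on top of the stock door, same size; point on its middle at 130 above the counter.
- stick_grip (a point): Push stick, 0.18 kg. Point: middle of the wooden bar, 15 mm above its underside. x along the stick to the foot, z up. Bar 24 wide, 30 tall, x=-110..110; stick_heel tells the foot.
- stick_heel (a point): Orange foot of the stick, 40 tall: point on the flat pushing face of the heel, on the bar's centre line, 125 mm ahead of stick_grip, 15 above the underside. The face spans y=-20..41; a lip 10 thick on the +y side reaches 28 further ahead, inner face y=31, outer y=41. With the heel behind a tin in the lane, the lip lies along the tin's side away from the fence and the bar is centred on the tin.
- mat_center (a point): Centre of the top of the black rubber mat on which the stick is kept: 300 (x) by 120 (y), 3 thick, fixed.
- tin1_center (a point): Centre of the square blue coffee tin with a paper band, 62x62, 70 tall, about 0.28 kg (35 above its underside), standing upright; axes along its sides, z up. None if this tin is absent.
- tin2_center (a point): Centre of the square green coffee tin with a paper band, 62x62, 70 tall, about 0.28 kg (35 above its underside), standing upright; axes along its sides, z up. None if this tin is absent.
- tin3_center (a point): Centre of the square yellow coffee tin with a paper band, 62x62, 70 tall, about 0.28 kg (35 above its underside), standing upright; axes along its sides, z up. None if this tin is absent.
- mug: Bystander: white mug, 76 wide, 85 tall mm; origin at the centre of its underside.
- cup: Bystander: white cup, 72 wide, 60 tall mm; origin at the centre of its underside.
- jug: Bystander: steel milk jug, 80 wide, 100 tall mm; origin at the centre of its underside.
- tamper: Bystander: dark steel tamper, 58 wide, 84 tall mm; origin at the centre of its underside.
- carton1: Bystander: milk carton with green band, 70x70x198 mm; origin at the centre of its underside.
- carton2: Bystander: milk carton with blue band, 70x70x198 mm; origin at the centre of its underside.

How it is judged:
By the outcome, as a careful person would: the job done as asked, in the order asked, and still so for the second after the job is handed in, with the robot touching nothing.
Of tin1, tin2, tin3 only 2 to 3 are there at a start; the rules pass over those that are not, and their reading is None.
At some moment in a run one of tin1, tin2, tin3, stick may be knocked a few centimetres aside while the robot is not near it.
Once in a run the grip may slacken for a moment while it holds something.
It also fails if it takes over 210 s, if anything falls off the work surface, if the arm or the gripper's body presses on something with over 40 N, if the wrist force passes 120 N, or if a joint passes its speed limit or range.

ROBOT

A 7-joint arm with a two-finger parallel gripper is mounted at the origin on the work surface. World frame = base frame: x ahead of the robot, y to its left, z up, the work surface at z = 0. Lengths are in m, angles in rad, forces in N, time in s.
With the tool pointing down it reaches from about 0.425 to 0.925 m from the base axis. Payload 6.8 kg.
Tool frame: the origin (TCP) lies on the centre line of the jaws, within the pads' length; the fingertips stand 11 mm ahead of it and the grasp point (between the pads) lies 8 mm behind it; z points along the fingers, y is the direction in which the jaws open and shut (so a half turn about z gives the same grasp; the last joint's range is limited). The gripper opens to 85 mm and grips with 20 to 120 N. Pads are 22 mm wide; open, the fingers measure 114 mm over their backs; the gripper's body (76 mm by 85 mm) begins 54 mm behind the grasp point. The pads swing forward as they close: fully open they stand 13 mm farther back than shut.
Start: joints at [-1.366, 0.477, 0.022, 1.555, -0.011, 1.109, -0.083], TCP at [0.208, 0.642, 0.242] pointing down, gripper open.
Joint ranges: [-2.96, 2.96], [-0.34, 2.1], [-1.41, 1.46], [0.24, 2.44], [-1.37, 4.51], [0.17, 1.92], [-2.96, 2.96]. Speed limits (rad/s): [2.39, 2.39, 3.14, 3.14, 3.14, 3.14, 3.14].

INTERFACE

Orientations are given as a rotation vector (axis times angle).
In Python, from bench import r gives the robot as it stands.
- The arm moves only by the tool send_rows, never from a script. Its argument "deltas" is a list of rows, each a list of 7 numbers: the opening, from 0 (shut) to 1 (fully open), then the shift along the tool's x, y, z as a fraction of full scale, then the turn, a rotation vector about the tool's x, y, z as a fraction of full scale. In form: [[hand, x, y, z, ax, ay, az], ...]. A call has 1 to 20 rows; each row is the pose to reach, as a shift and turn from the pose commanded when the call began, along the tool's axes at that moment, turning the shorter way round; what a row does not reach only later rows make up. Full scale, the value 1, is 150 mm for a shift and 180 degrees for a turn. A row lasts 1/12 s, in which the tool goes at most 41.7 mm and 7.16 degrees, less where a joint would pass 70% of its speed; a pose out of reach is approached as far as the arm can. A call with a number of a shift or a turn outside -1 to 1 is refused whole. A call with a gripper value outside its range is refused whole. The fingers move at their own pace and stop on an object; "squeeze" is the grip in N (left out, the last holds). Time passes only in rows, so rows that repeat a pose let the fingers close. It gives the time, the measured TCP pose, the force and the opening at its end, in the units of the state.
- r.get_obs(): the state, without advancing time (a new reading comes with each control period).
- r.grab_frame(name): name is "scene" or "top"; returns a dict with "pixels" (384x512x3 uint8, red, green, blue), "camera_matrix" (3x3 intrinsics, pixels), "rvec" (rotation vector, rad) and "tvec" (3), from world to camera coordinates, as OpenCV has them. Camera axes: x right, y down, z forward; pixel columns grow to the right and rows downward; lengths in m; the calibration is good to about 2 mm. A picture is of the moment at which its call begins. There is no depth.
- r.hand_in(): hands the job in, once; it reports no verdict.
The state is a dict: "clock": time; "joints": joint angles; "qvel": joint speeds; "tau": joint torques, N m; "tcp_pos": TCP position; "orientation": TCP orientation; "contact_force": force on the tool from outside, world axes, zero at the start; "moment": the same for the moment, N m; "grip_width": finger opening in m.
Only numpy, scipy, OpenCV 4.12 (cv2) and the standard library are available. Lean on these libraries where they do the work, as an engineer would, in place of code of your own. Each camera call takes 0.05 s, during which the arm holds its last target. There are 200 camera calls.

## Working session

There is one attempt and no reset: what is moved stays moved. The work goes in short steps, Python scripts to look and compute and a tool call to move; the robot and the scene stay as the last step left them, time stands still between calls to the robot, and variables do not carry over. Pictures are saved under pics/ and viewed, about 12 in all and at most 16, crops included, and the job is handed in when it is done.

Besides the shell and the picture viewer there is one more tool, called after "Emit:" by a JSON object that holds its "fn" and its "kwargs". send_rows: Moves the arm, as the interface text tells. Shift numbers are shares of 150 mm and turn numbers shares of 180 degrees, none past 1 either way. Its arguments: {"type":"object","properties":{"deltas":{"type":"array","items":{"type":"array","items":{"type":"number"}}},"squeeze":{"type":"number"}},"required":["deltas"]}

```bash
ls; mkdir -p pics; cat > h.py <<'E'
import numpy as np,cv2
from bench import r
from scipy.spatial.transform import Rotation as R
def snap(name,fn,crop=None,s=1):
    f=r.grab_frame(name); np.savez('pics/'+fn+'.npz',**{k:np.array(v) for k,v in f.items()})
    im=cv2.cvtColor(np.array(f['pixels']),cv2.COLOR_RGB2BGR)
    if crop: x0,y0,x1,y1=crop; im=im[y0:y1,x0:x1]
    if s!=1: im=cv2.resize(im,None,fx=s,fy=s,interpolation=cv2.INTER_CUBIC)
    cv2.imwrite('pics/'+fn+'.png',im); return f
def load(fn): return dict(np.load('pics/'+fn+'.npz'))
def px2w(f,u,v,z):
    K=np.array(f['camera_matrix']);Rm=cv2.Rodrigues(np.array(f['rvec'],float))[0];t=np.array(f['tvec'],float).ravel()
    d=Rm.T@np.linalg.inv(K)@np.array([u,v,1.]);c=-Rm.T@t
    return c+d*(z-c[2])/d[2]
def w2px(f,p):
    return cv2.projectPoints(np.array(p,float).reshape(-1,3),np.array(f['rvec'],float),np.array(f['tvec'],float),np.array(f['camera_matrix'],float),None)[0].reshape(-1,2)
def obs():
    o=r.get_obs(); print(round(o['clock'],2),np.round(o['tcp_pos'],4),np.round(o['orientation'],3),'F',np.round(o['contact_force'],1),'w',round(float(o['grip_width']),4)); return o
E
python3 - <<'E'
from h import *
o=obs(); print(np.round(R.from_rotvec(o['orientation']).as_matrix(),3))
snap('top','top0',s=1.5);f=snap('scene','sc0',s=1.5)
E
```

```text
pics
0.0 [0.2076 0.6417 0.2413] [-4.890e-01 -3.103e+00  3.000e-03] F [-0.2 -1.   0.5] w 0.0853
[[-0.951  0.308 -0.   ]
 [ 0.308  0.951 -0.002]
 [-0.    -0.002 -1.   ]]
```

View pics/top0.png

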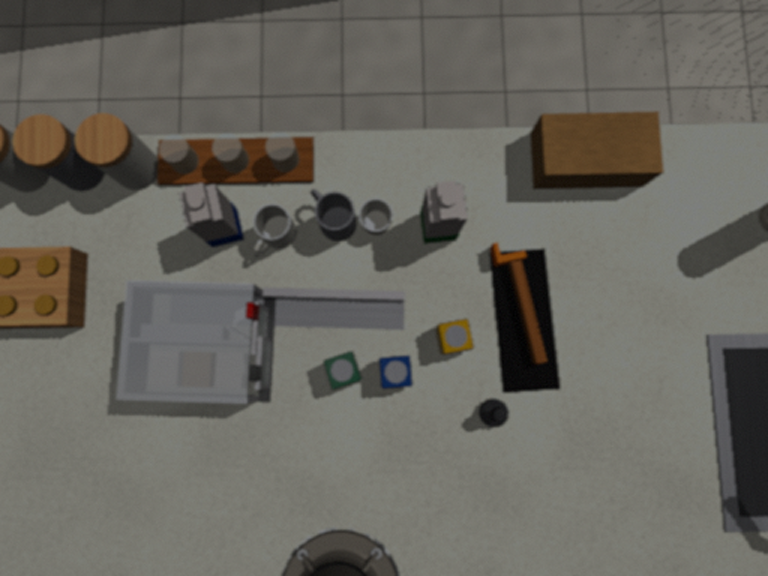

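View pics/sc0.png

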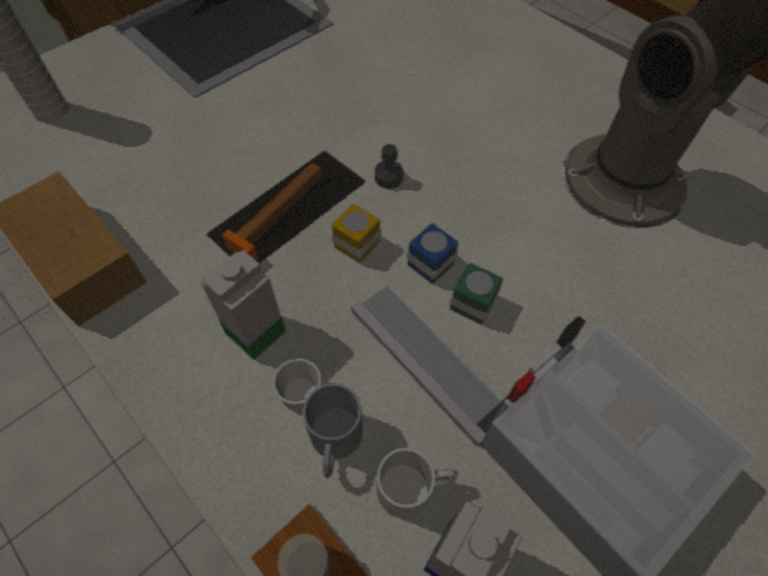

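The top view shows the base at bottom centre, the case at left with the red tab at (252,311), and the black tab at (256,372). The fence rail ends at about (404,295). The tins are green (342,371), blue (396,372) and yellow (456,337). The stick lies on its mat with the foot at (508,255). Next I'll convert these to world positions.

```bash
python3 - <<'E'
from h import *
f=load('top0');g=load('sc0')
def T(n,u,v,z): print(n,np.round(px2w(f,u/1.5,v/1.5,z)*1000,0))
def S(n,u,v,z): print(n,'scene',np.round(px2w(g,u/1.5,v/1.5,z)*1000,0))
c=lambda f:(-cv2.Rodrigues(f['rvec'])[0].T@f['tvec'].ravel()).round(3)
print('cams',c(f),c(g))
for n,u,v,z in [('fence_end guiding top',404,299,.018),('fence at door',266,297,.018),('lane outer end',404,328,0),('lane outer door',274,326,0),('red',252,311,.15),('black',256,372,.15),('case TL',129,282,.106),('TR',264,284,.106),('BL',118,400,.106),('BR',250,404,.106),('green',342,371,.07),('blue',396,372,.07),('yellow',456,337,.07),('mat1',493,251,.003),('mat2',543,249,.003),('mat3',504,391,.003),('mat4',558,387,.003),('sticktail',539,362,.03),('tamper',493,413,.03)]: T(n,u,v,z)
for n,u,v,z in [('red',522,387,.13),('black',571,332,.13),('fence_end',389,289,0.0),('fence outer',354,310,.018),('fencedoor',478,437,.018),('green',480,284,.07),('blue',434,242,.07),('yellow',357,221,.07)]: S(n,u,v,z)
# color segmentation
for k in (f,g):
    hsv=cv2.cvtColor(k['pixels'],cv2.COLOR_RGB2HSV)
    for n,lo,hi in [('red',(0,150,60),(5,255,255)),('orange',(6,200,120),(12,255,255)),('yellow',(18,150,60),(30,255,255)),('green',(60,80,30),(90,255,255)),('blue',(105,120,40),(125,255,255)),('brown',(8,150,60),(14,255,255))]:
        m=cv2.inRange(hsv,lo,hi); nn,l,st,ce=cv2.connectedComponentsWithStats(m)
        print(n,[(st[i].tolist(),ce[i].round(1).tolist()) for i in range(1,nn) if st[i][4]>25])
E
```

```text
cams [ 0.429 -0.093  1.184] [0.882 0.218 0.83 ]
fence_end guiding top [ 583. -145.   18.]
fence at door [592. 146.  18.]
lane outer end [ 523. -144.    0.]
lane outer door [532. 132.   0.]
red [548. 145. 150.]
black [435. 136. 150.]
case TL [615. 396. 106.]
TR [606. 132. 106.]
BL [387. 409. 106.]
BR [375. 157. 106.]
green [434. -16.  70.]
blue [ 430. -123.   70.]
yellow [ 497. -244.   70.]
mat1 [ 685. -339.    3.]
mat2 [ 687. -447.    3.]
mat3 [ 387. -349.    3.]
mat4 [ 393. -462.    3.]
sticktail [ 445. -418.   30.]
tamper [ 344. -319.   30.]
red scene [553. 154. 130.]
black scene [438. 148. 130.]
fence_end scene [ 522. -133.    0.]
fence outer scene [ 601. -135.   18.]
fencedoor scene [609. 149.  18.]
green scene [438. -10.  70.]
blue scene [ 432. -119.   70.]
yellow scene [ 498. -241.   70.]
red [([165, 202, 5, 10, 40], [166.7, 206.4])]
orange []
yellow [([0, 171, 12, 13, 124], [4.9, 176.7]), ([24, 170, 15, 14, 140], [30.8, 176.5]), ([0, 197, 11, 13, 115], [4.1, 202.9]), ([23, 197, 14, 13, 142], [29.4, 202.6]), ([292, 213, 23, 23, 209], [302.4, 224.4])]
green [([217, 236, 23, 23, 153], [228.5, 247.3])]
blue [([155, 139, 6, 18, 29], [157.8, 147.6]), ([253, 238, 21, 21, 175], [263.0, 248.0])]
brown [([150, 93, 28, 29, 311], [166.1, 106.5]), ([182, 92, 26, 29, 348], [200.2, 108.0]), ([116, 94, 27, 28, 301], [131.7, 107.7]), ([328, 163, 36, 79, 614], [349.1, 199.5])]
red [([343, 248, 13, 13, 80], [349.2, 254.3])]
orange []
yellow [([222, 137, 31, 27, 293], [235.8, 151.0])]
green [([304, 177, 30, 28, 236], [318.0, 191.5]), ([150, 213, 40, 25, 177], [174.3, 225.3])]
blue [([274, 150, 30, 26, 222], [288.5, 164.4])]
brown [([148, 109, 65, 64, 540], [175.6, 143.6]), ([168, 337, 66, 47, 624], [197.1, 359.3])]
```

```bash
python3 - <<'E'
from h import *
f=load('top0');g=load('sc0')
def crop(f,b,s):
    im=cv2.cvtColor(f['pixels'],cv2.COLOR_RGB2BGR)[b[1]:b[3],b[0]:b[2]]
    im=cv2.convertScaleAbs(im,alpha=1.5); return cv2.resize(im,None,fx=s,fy=s,interpolation=cv2.INTER_CUBIC)
a=crop(f,(75,180,275,275),4);b=crop(g,(230,185,430,385),3)
cv2.imwrite('pics/c0.png',a);cv2.imwrite('pics/c1.png',b)
E
```

```text
(no output)
```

View pics/c0.png

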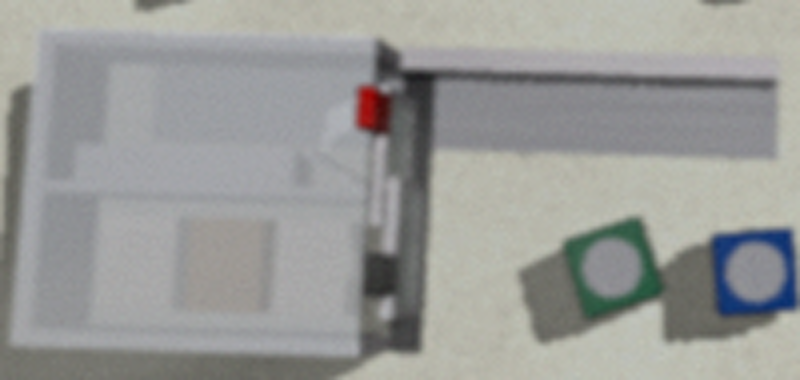

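View pics/c1.png

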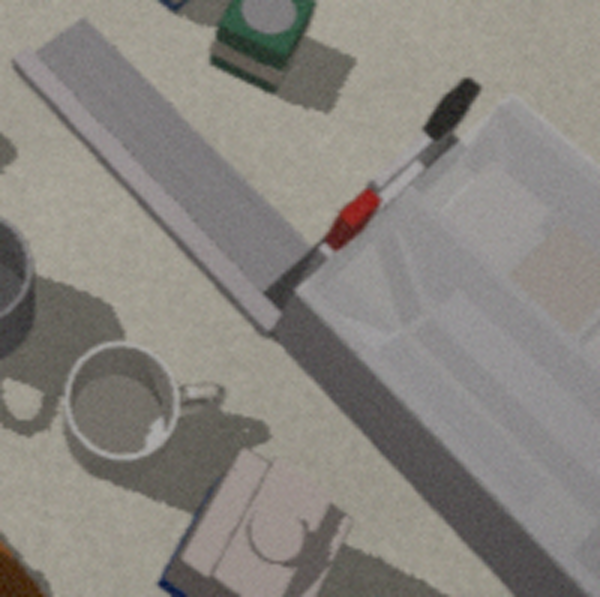

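Both crops show the case corners, rail and lane clearly, and the doors look closed, with the red tab over the lane. Now I'll fit the case, tin and stick poses.

```bash
cat > fit.py <<'E'
from h import *
from scipy.optimize import least_squares
f=load('top0');g=load('sc0')
tp=[((12,250,106),(43,30)),((12,0,106),(378,40)),((-220,250,106),(10,345)),((-220,0,106),(362,355)),((0,-300,18),(776,80)),((18,-300,18),(776,57)),((-62,-300,0),(776,157))]
sp=[((18,-300,18),(14,60)),((0,-300,18),(33,50)),((-62,-300,0),(82,18)),((12,0,106),(300,290)),((-220,0,106),(510,97))]
def tow(p,P): 
    c,s=np.cos(p[2]),np.sin(p[2]); P=np.atleast_2d(P)/1000.
    return np.c_[p[0]+c*P[:,0]-s*P[:,1],p[1]+s*P[:,0]+c*P[:,1],P[:,2]]
def res(p):
    a=w2px(f,tow(p,[q[0] for q in tp]))-(np.array([q[1] for q in tp])/4+[75,180])
    b=w2px(g,tow(p,[q[0] for q in sp]))-(np.array([q[1] for q in sp])/3+[230,185])
    return np.r_[a,b].ravel()
E
python3 - <<'E'
from fit import *
s=least_squares(res,[.59,.15,0],loss='soft_l1'); print('door',s.x.round(4)); print(res(s.x).reshape(-1,2).round(1).tolist())
p=s.x
def inv(w): 
    c,s_=np.cos(p[2]),np.sin(p[2]); d=np.array(w[:2])-p[:2]; return (np.array([c*d[0]+s_*d[1],-s_*d[0]+c*d[1]])*1000).round(1)
for n,k,u,v,z in [('red',f,75+375/4,180+108/4,.15),('black',f,75+380/4,180+275/4,.15),('redS',g,230+353/3,185+220/3,.13),('blackS',g,230+452/3,185+110/3,.13)]:
    w=px2w(k,u,v,z); print(n,w.round(3),inv(w))
def tinmask(k,lo,hi,box):
    m=cv2.inRange(cv2.cvtColor(k['pixels'],cv2.COLOR_RGB2HSV),lo,hi); mm=np.zeros_like(m); x0,y0,x1,y1=box; mm[y0:y1,x0:x1]=m[y0:y1,x0:x1]
    return np.argwhere(mm)[:,::-1].astype(np.float32)
for n,lo,hi,bt,bs in [('green',(60,80,30),(90,255,255),(210,230,250,265),(295,170,340,215)),('blue',(105,120,30),(125,255,255),(245,230,280,265),(265,145,310,190)),('yellow',(18,130,50),(30,255,255),(285,205,320,240),(215,130,260,175))]:
    for k,b in ((f,bt),(g,bs)):
        P=tinmask(k,lo,hi,b); W=np.array([px2w(k,u,v,.07)[:2] for u,v in P]); r_=cv2.minAreaRect((W*1000).astype(np.float32)); print(n,np.round(r_[0],1),np.round(r_[1],1),round(r_[2],1))
a=cv2.cvtColor(f['pixels'],cv2.COLOR_RGB2BGR)[155:270,280:400]
cv2.imwrite('pics/c2.png',cv2.resize(cv2.convertScaleAbs(a,alpha=1.7),None,fx=5,fy=5,interpolation=cv2.INTER_CUBIC))
E
```

```text
door [ 0.5956  0.1564 -0.0431]
[[-2.9, -0.6], [-1.7, -1.1], [-1.1, 0.7], [-1.9, 0.4], [-0.1, -0.7], [-0.0, -0.6], [-0.7, 0.1], [-1.0, -0.7], [-1.8, -1.4], [0.3, -0.5], [-1.3, -0.8], [0.7, -2.8]]
red [0.549 0.143 0.15 ] [-46.  -15.7]
black [0.433 0.138 0.15 ] [-161.6  -25.2]
redS [0.554 0.154 0.13 ] [-41.7  -4.6]
blackS [0.438 0.149 0.13 ] [-156.9  -14.4]
green [436.2 -15.6] [56.2 57.1] 17.3
green [455.1  -7.4] [90.2 60.1] 16.8
blue [ 431.4 -120.6] [57.5 57.2] 4.3
blue [ 451.  -113.3] [98.8 68.2] 14.9
yellow [ 498.8 -240.8] [59.6 62.7] 10.2
yellow [ 515.3 -224.4] [91.4 85.1] 10.4
```

View pics/c2.png

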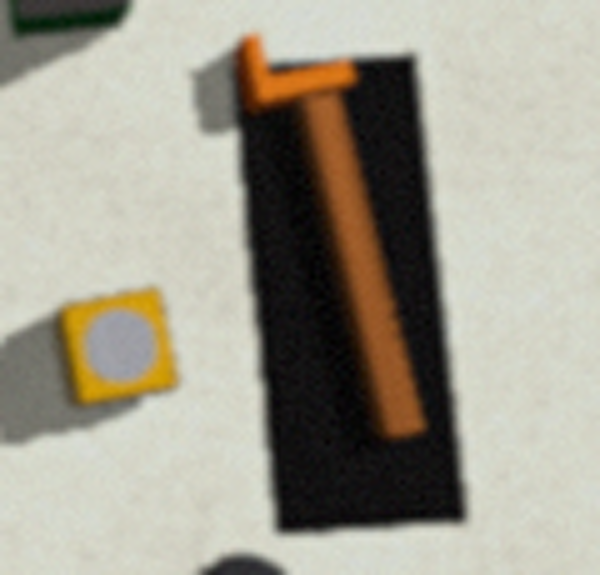

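The crop shows the stick on the mat, foot at (245–357, 35–105) with its lip at the upper left, and tail at (405,434). I'll refine the fits with the pixel-centre shift included.

```bash
python3 - <<'E'
from fit import *
def res2(p):
    a=w2px(f,tow(p,[q[0] for q in tp]))-(np.array([q[1] for q in tp])/4+[75,180]-.375)
    b=w2px(g,tow(p,[q[0] for q in sp]))-(np.array([q[1] for q in sp])/3+[230,185]-.33)
    return np.r_[a,b].ravel()
s=least_squares(res2,[.59,.15,0],loss='soft_l1');p=s.x; print('door',p.round(4)); print(res2(p).reshape(-1,2).round(1).tolist())
L=lambda k,q,sc,o,z:px2w(k,*(np.array(q)/sc+o-.5+.5/sc),z)
o=np.array([75,180.]);os=np.array([230,185.])
for n,k,a,b,sc,oo,z in [('guide top',f,(405,72),(776,80),4,o,.018),('back top',f,(410,49),(776,57),4,o,.018),('lane',f,(440,148),(776,157),4,o,0),('S back',g,(14,60),(268,333),3,os,.018),('S lane',g,(82,18),(308,243),3,os,0)]:
    A,B=L(k,a,sc,oo,z),L(k,b,sc,oo,z); d=A-B
    if d[1]<0:d=-d
    print(n,A.round(4),B.round(4),'th',round(-np.arctan2(d[0],d[1]),4))
sk=[((-110,12,33),(385,438)),((-110,-12,33),(426,430)),((125,-20,43),(351,62)),((153,41,43),(238,41)),((153,31,43),(258,36))]
rs=lambda q:(w2px(f,tow(q,[a[0] for a in sk]))-(np.array([a[1] for a in sk])/5+[280,155]-.4)).ravel()
t=least_squares(rs,[.55,-.39,.2],loss='soft_l1'); print('stick',t.x.round(4),rs(t.x).round(1))
mt=[((150,60,3),(243,64)),((150,-60,3),(416,55)),((-150,60,3),(278,532)),((-150,-60,3),(465,519))]
rm=lambda q:(w2px(f,tow(q,[a[0] for a in mt]))-(np.array([a[1] for a in mt])/5+[280,155]-.4)).ravel()
t=least_squares(rm,[.54,-.4,.05]); print('mat',t.x.round(4),rm(t.x).round(1))
E
```

```text
door [ 0.5964  0.1563 -0.0438]
[[-2.4, -0.5], [-1.3, -1.0], [-0.7, 0.8], [-1.5, 0.5], [0.3, -0.5], [0.4, -0.4], [-0.3, 0.3], [-0.8, -0.3], [-1.6, -1.0], [0.4, -0.0], [-1.3, -0.3], [0.8, -2.3]]
guide top [0.5938 0.1505 0.018 ] [ 0.5817 -0.1425  0.018 ] th -0.0413
back top [0.6121 0.1466 0.018 ] [ 0.6    -0.1429  0.018 ] th -0.0417
lane [0.5346 0.1259 0.    ] [ 0.5222 -0.1417  0.    ] th -0.0462
S back [ 0.6003 -0.1422  0.018 ] [0.6152 0.1557 0.018 ] th -0.05
S lane [ 0.5222 -0.1414  0.    ] [0.5336 0.1287 0.    ] th -0.042
stick [ 0.5508 -0.3997  0.2   ] [ 0.5  0.7 -0.1  0.6 -0.8 -0.4  0.6 -0.6 -0.3 -0.3]
mat [ 0.5378 -0.3995  0.039 ] [-1.3 -0.1  1.2 -0.5 -0.4  0.1  0.5  0.5]
```

```bash
cat >> h.py <<'E'
D0=np.array([.596,.1565]); TH=-.044
def d2w(x,y):
    c,s=np.cos(TH),np.sin(TH); return D0+np.array([c*x-s*y,s*x+c*y])/1000
def plan(x,y,z,yaw):
    """numbers to reach world TCP x,y,z, tool-y at yaw deg, tool down; split in calls <=140mm"""
    o=obs(); p=np.array(o['tcp_pos']); Rc=R.from_rotvec(o['orientation'])
    a=np.radians(yaw); ty=np.array([np.cos(a),np.sin(a),0]); tz=np.array([0,0,-1.]); Rt=R.from_matrix(np.c_[np.cross(ty,tz),ty,tz])
    d=Rc.inv().apply(np.array([x,y,z])-p); n=int(np.ceil(max(abs(d).max()/.145,1)))
    rv=(Rc.inv()*Rt).as_rotvec()
    print('shift',(d/.15/n).round(3),'x',n,'turn',(rv/np.pi).round(4),'rows',int(np.ceil(np.linalg.norm(d)/n/.0417)),'turnrows',int(np.ceil(np.degrees(np.linalg.norm(rv))/7.16)))
E
python3 -c "
from h import *
plan(.558,.150,.20,87.5)"
```

```text
0.1 [0.2076 0.6418 0.2414] [-4.890e-01 -3.103e+00  3.000e-03] F [-0.2  0.4  1.2] w 0.0853
shift [-0.808 -0.6    0.07 ] x 4 turn [-0.0005 -0.     -0.0857] rows 4 turnrows 3
```

Emit:
{"fn": "send_rows", "kwargs": {"deltas": [[1, -0.4, -0.3, 0.035, 0, 0, 0], [1, -0.808, -0.6, 0.07, 0, 0, 0], [1, -0.808, -0.6, 0.07, 0, 0, 0], [1, -0.808, -0.6, 0.07, 0, 0, 0], [1, -0.808, -0.6, 0.07, 0, 0, 0]]}}

```text
clock: 0.52
tcp_pos: [0.3009, 0.5128, 0.2311]
orientation: [0.504, 3.098, -0.007]
contact_force: [0.8, 0.2, -0.6]
grip_width: 0.0854
```

Emit:
{"fn": "send_rows", "kwargs": {"deltas": [[1, -0.808, -0.6, 0.07, 0, 0, 0], [1, -0.808, -0.6, 0.07, 0, 0, 0], [1, -0.808, -0.6, 0.07, 0, 0, 0], [1, -0.808, -0.6, 0.07, 0, 0, 0]]}}

```text
clock: 0.85
tcp_pos: [0.3852, 0.3923, 0.2208]
orientation: [0.495, 3.102, -0.003]
contact_force: [0.2, -1.0, 0.3]
grip_width: 0.0853
```

Emit:
{"fn": "send_rows", "kwargs": {"deltas": [[1, -0.808, -0.6, 0.07, 0, 0, 0], [1, -0.808, -0.6, 0.07, 0, 0, 0], [1, -0.808, -0.6, 0.07, 0, 0, 0], [1, -0.808, -0.6, 0.07, 0, 0, 0]]}}

```text
clock: 1.18
tcp_pos: [0.4726, 0.2692, 0.2105]
orientation: [0.495, 3.102, -0.002]
contact_force: [0.1, -0.1, 0.0]
grip_width: 0.0852
```

Emit:
{"fn": "send_rows", "kwargs": {"deltas": [[1, -0.808, -0.6, 0.07, 0, 0, -0.0857], [1, -0.808, -0.6, 0.07, 0, 0, -0.0857], [1, -0.808, -0.6, 0.07, 0, 0, -0.0857], [1, -0.808, -0.6, 0.07, 0, 0, -0.0857], [1, -0.808, -0.6, 0.07, 0, 0, -0.0857], [1, -0.808, -0.6, 0.07, 0, 0, -0.0857]]}}

```text
clock: 1.68
tcp_pos: [0.559, 0.1481, 0.1998]
orientation: [-0.076, -3.14, 0.002]
contact_force: [-1.0, 1.3, -0.0]
grip_width: 0.0858
```

```bash
python3 -c "
from h import *
plan(.558,.150,.128,87.5)"
```

```text
1.68 [0.559  0.1481 0.1998] [-7.60e-02 -3.14e+00  2.00e-03] F [-1.   1.3 -0. ] w 0.0858
shift [0.007 0.013 0.479] x 1 turn [-0.0003 -0.0001 -0.0016] rows 2 turnrows 1
```

Emit:
{"fn": "send_rows", "kwargs": {"deltas": [[0.6, 0, 0.01, 0.1, 0, 0, 0], [0.6, 0, 0.01, 0.3, 0, 0, 0], [0.6, 0, 0.01, 0.479, 0, 0, 0], [0.6, 0, 0.01, 0.479, 0, 0, 0], [0, 0, 0.01, 0.479, 0, 0, 0], [0, 0, 0.01, 0.479, 0, 0, 0], [0, 0, 0.01, 0.479, 0, 0, 0], [0, 0, 0.01, 0.479, 0, 0, 0], [0, 0, 0.01, 0.479, 0, 0, 0], [0, 0, 0.01, 0.479, 0, 0, 0]], "squeeze": 30}}

```text
clock: 2.52
tcp_pos: [0.5594, 0.1529, 0.1303]
orientation: [0.068, 3.138, 0.003]
contact_force: [-0.5, 0.4, 6.4]
grip_width: 0.0133
```

```bash
python3 -c "
from h import *
snap('top','top1',(75,170,275,280),4)
p=d2w(-44+6-92,-8);plan(p[0],p[1],.128,87.5)"
```

```text
2.57 [0.5594 0.1528 0.1303] [6.800e-02 3.138e+00 3.000e-03] F [-1.   1.6  7. ] w 0.0134
shift [ 0.624 -0.018  0.014] x 1 turn [ 0.0006  0.0009 -0.    ] rows 3 turnrows 1
```

View pics/top1.png

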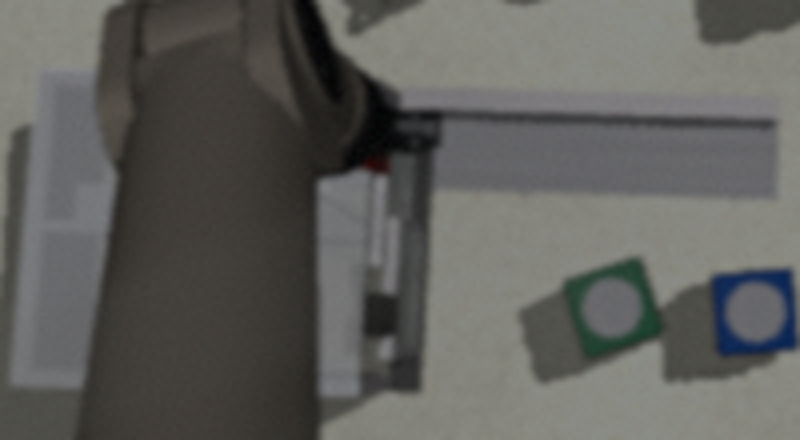

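Emit:
{"fn": "send_rows", "kwargs": {"deltas": [[0, 0, 0.02, -0.02, 0, 0, 0], [0, 0.05, 0.02, -0.02, 0, 0, 0], [0, 0.15, 0.02, -0.02, 0, 0, 0], [0, 0.25, 0.02, -0.02, 0, 0, 0], [0, 0.35, 0.02, -0.02, 0, 0, 0], [0, 0.45, 0.02, -0.02, 0, 0, 0], [0, 0.53, 0.02, -0.02, 0, 0, 0], [0, 0.53, 0.02, -0.02, 0, 0, 0]]}}

```text
clock: 3.23
tcp_pos: [0.4802, 0.1567, 0.1312]
orientation: [0.071, 3.136, -0.002]
contact_force: [9.4, -4.2, -18.2]
grip_width: 0.0133
```

Emit:
{"fn": "send_rows", "kwargs": {"deltas": [[0, 0.03, 0, 0, 0, 0, 0], [0, 0.06, 0, 0, 0, 0, 0], [0, 0.06, 0, 0, 0, 0, 0]]}}

```text
clock: 3.48
tcp_pos: [0.4782, 0.1569, 0.1322]
orientation: [0.074, 3.124, 0.001]
contact_force: [29.5, -3.9, -30.1]
grip_width: 0.0138
```

Emit:
{"fn": "send_rows", "kwargs": {"deltas": [[0, -0.04, 0, 0.01, 0, 0, 0], [0.4, -0.04, 0, 0.01, 0, 0, 0], [0.4, -0.04, 0, 0.01, 0, 0, 0], [0.4, -0.04, 0, -0.4, 0, 0, 0], [0.4, -0.04, -0.5, -0.8, 0, 0, 0], [0.9, -0.04, -0.9, -0.8, 0, 0, 0], [0.9, -0.04, -0.9, -0.8, 0, 0, 0], [0.9, -0.04, -0.9, -0.8, 0, 0, 0]]}}

```text
clock: 4.15
tcp_pos: [0.4695, 0.0219, 0.2531]
orientation: [0.068, 3.14, 0.001]
contact_force: [0.2, 0.1, -0.4]
grip_width: 0.0689
```

Emit:
{"fn": "send_rows", "kwargs": {"deltas": [[0.9, 0, -0.4, 0, 0, 0, 0], [0.9, 0, -0.9, 0, 0, 0, 0], [0.9, 0, -0.9, 0, 0, 0, 0], [0.9, 0, -0.9, 0, 0, 0, 0], [0.9, 0, -0.9, 0, 0, 0, 0]]}}

```text
clock: 4.57
tcp_pos: [0.4632, -0.1143, 0.2517]
orientation: [0.078, 3.14, -0.001]
contact_force: [0.2, 1.1, -0.3]
grip_width: 0.0766
```

```bash
python3 - <<'E'
from h import *
obs()
f=snap('top','top2');g=snap('scene','sc2')
def crop(f,b,s):
    im=cv2.cvtColor(f['pixels'],cv2.COLOR_RGB2BGR)[b[1]:b[3],b[0]:b[2]]
    return cv2.resize(cv2.convertScaleAbs(im,alpha=1.6),None,fx=s,fy=s,interpolation=cv2.INTER_CUBIC)
a=crop(f,(130,180,190,275),6);b=crop(g,(310,200,395,295),6)
cv2.imwrite('pics/c3.png',np.hstack([a[:570],b[:570,:430]]))
E
```

```text
4.57 [ 0.4632 -0.1143  0.2517] [ 7.80e-02  3.14e+00 -1.00e-03] F [ 0.2  1.1 -0.3] w 0.0766
```

View pics/c3.png

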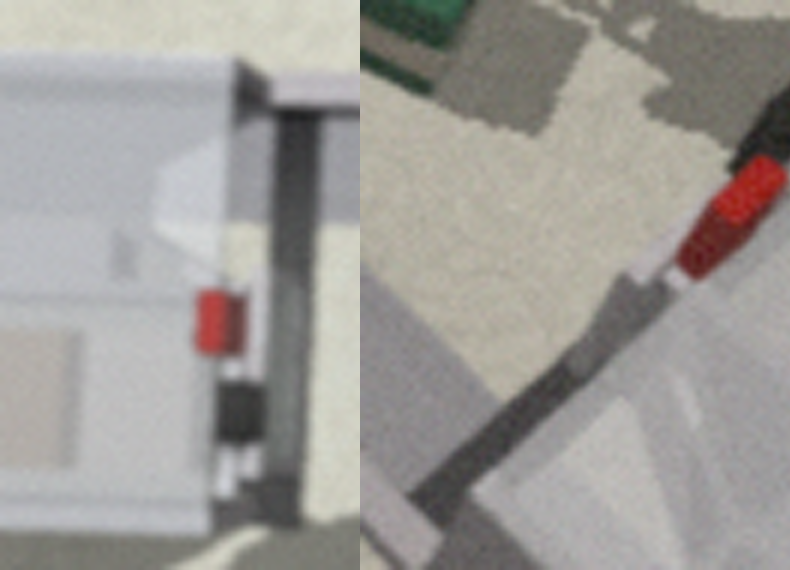

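The red tab is now at (220,322) in the left crop, with black still at (241,410). They are separated by a gap.

```bash
python3 - <<'E'
from h import *
def inv(w): 
    c,s=np.cos(TH),np.sin(TH); d=np.array(w[:2])-D0; return (np.array([c*d[0]+s*d[1],-s*d[0]+c*d[1]])*1000).round(1)
for t,n in (('top','top0'),('top','top2'),('scene','sc0'),('scene','sc2')):
    f=load(n); hsv=cv2.cvtColor(f['pixels'],cv2.COLOR_RGB2HSV); m=cv2.inRange(hsv,(0,110,50),(6,255,255))|cv2.inRange(hsv,(174,110,50),(180,255,255))
    if t=='top': m[:,:150]=0;m[:,180:]=0
    else: m[:,:330]=0
    k,l,st,ce=cv2.connectedComponentsWithStats(m); i=1+st[1:,4].argmax(); print(n,st[i],ce[i].round(1),[inv(px2w(f,*ce[i],z)) for z in (.15,.13,.124)])
f=load('top2')
for n,u,v,z in [('red',220,322,.15),('black',241,410,.15),('panel inner edge',258,268,.099),('panel?',228,290,.099)]: print(n,inv(px2w(f,130+u/6-.4,180+v/6-.4,z)))
E
```

```text
top0 [164 202   7  11  53] [166.8 206.7] [array([-45.6, -10.5]), array([-43.5,  -5.7]), array([-42.8,  -4.3])]
top2 [163 229   5  10  47] [165.  233.4] [array([-120.1,   -9.5]), array([-119.4,   -4.7]), array([-119.2,   -3.3])]
sc0 [339 248  18  20 161] [347.3 257.3] [array([-33.7,  -4.4]), array([-43. ,  -6.8]), array([-45.8,  -7.4])]
sc2 [363 226  18  20 159] [371.8 235.1] [array([-107.1,   -4.2]), array([-118.6,   -6.5]), array([-122. ,   -7.2])]
red [-119.7  -12.8]
black [-159.7  -24.7]
panel inner edge [-91.2 -17.9]
panel? [-102.3   -3.9]
```

```bash
python3 -c "
from h import *
p=d2w(-82,-6);plan(p[0],p[1],.22,87.5);print(p)"
```

```text
4.67 [ 0.464  -0.1102  0.2514] [-6.800e-02 -3.141e+00 -1.000e-03] F [-0.4  0.7 -0.3] w 0.0768
shift [-0.128  0.887  0.105] x 2 turn [ 0.0003 -0.0001  0.    ] rows 4 turnrows 1
[0.51381545 0.15411264]
```

Emit:
{"fn": "send_rows", "kwargs": {"deltas": [[0, -0.128, 0.4, 0.1, 0, 0, 0], [0, -0.128, 0.887, 0.105, 0, 0, 0], [0, -0.128, 0.887, 0.105, 0, 0, 0], [0, -0.128, 0.887, 0.105, 0, 0, 0]]}}

```text
clock: 5.0
tcp_pos: [0.4889, 0.0305, 0.2351]
orientation: [-0.05, -3.14, -0.005]
contact_force: [0.1, 0.1, -0.3]
grip_width: 0.0288
```

Emit:
{"fn": "send_rows", "kwargs": {"deltas": [[0, -0.128, 0.887, 0.105, 0, 0, 0], [0, -0.128, 0.887, 0.105, 0, 0, 0], [0, -0.128, 0.887, 0.105, 0, 0, 0], [0, -0.128, 0.887, 0.105, 0, 0, 0], [0, -0.128, 0.887, 0.3, 0, 0, 0], [0, -0.128, 0.887, 0.5, 0, 0, 0], [0, -0.128, 0.887, 0.7, 0, 0, 0], [0, -0.128, 0.887, 0.7, 0, 0, 0], [0, -0.128, 0.887, 0.7, 0, 0, 0]]}}

```text
clock: 5.75
tcp_pos: [0.5124, 0.1542, 0.1298]
orientation: [-0.064, -3.137, 0.002]
contact_force: [-0.6, -0.9, 0.4]
grip_width: 0.0
```

Emit:
{"fn": "send_rows", "kwargs": {"deltas": [[0, 0.04, 0, 0, 0, 0, 0], [0, 0.08, 0, 0, 0, 0, 0], [0, 0.1, 0, 0, 0, 0, 0], [0, 0.12, 0, 0, 0, 0, 0], [0, 0.14, 0, 0, 0, 0, 0], [0, 0.16, 0, 0, 0, 0, 0], [0, 0.16, 0, 0, 0, 0, 0]]}}

```text
clock: 6.33
tcp_pos: [0.5011, 0.1545, 0.1345]
orientation: [0.072, 3.117, 0.008]
contact_force: [31.0, -0.7, -21.2]
grip_width: -0.0001
```

Emit:
{"fn": "send_rows", "kwargs": {"deltas": [[0, -0.18, 0, 0, 0, 0, 0], [0, -0.18, 0, -0.4, 0, 0, 0], [0.5, -0.18, 0, -0.6, 0, 0, 0], [0.5, -0.18, 0, -0.6, 0, 0, 0]]}}

```text
clock: 6.67
tcp_pos: [0.5207, 0.1539, 0.2277]
orientation: [0.07, 3.131, 0.007]
contact_force: [1.1, -0.6, 0.9]
grip_width: 0.0233
```

```bash
python3 -c "
from h import *
p=d2w(-164,-17);plan(p[0],p[1],.20,87.5);print(p)"
```

```text
6.67 [0.5207 0.1539 0.2277] [0.07  3.131 0.007] F [ 1.1 -0.6  0.9] w 0.0233
shift [ 0.594 -0.075  0.179] x 1 turn [ 0.0015  0.0029 -0.0003] rows 3 turnrows 1
[0.43141097 0.14673013]
```

Emit:
{"fn": "send_rows", "kwargs": {"deltas": [[0.45, 0.3, -0.075, 0.18, 0, 0, 0], [0.45, 0.594, -0.075, 0.18, 0, 0, 0], [0.45, 0.594, -0.075, 0.18, 0, 0, 0], [0.45, 0.594, -0.075, 0.4, 0, 0, 0], [0.45, 0.594, -0.075, 0.64, 0, 0, 0], [0.45, 0.594, -0.075, 0.64, 0, 0, 0], [0, 0.594, -0.075, 0.64, 0, 0, 0], [0, 0.594, -0.075, 0.64, 0, 0, 0], [0, 0.594, -0.075, 0.64, 0, 0, 0], [0, 0.594, -0.075, 0.64, 0, 0, 0], [0, 0.594, -0.075, 0.64, 0, 0, 0]], "squeeze": 30}}

```text
clock: 7.58
tcp_pos: [0.4288, 0.148, 0.1266]
orientation: [0.067, 3.138, 0.006]
contact_force: [1.2, 6.6, -8.8]
grip_width: 0.0133
```

Emit:
{"fn": "send_rows", "kwargs": {"deltas": [[0, 0.05, 0, 0, 0, 0, 0], [0, 0.1, 0, 0, 0, 0, 0], [0, 0.15, 0, 0, 0, 0, 0], [0, 0.15, 0, 0, 0, 0, 0]]}}

```text
clock: 7.92
tcp_pos: [0.4117, 0.1489, 0.1275]
orientation: [0.069, 3.126, 0.01]
contact_force: [17.8, 4.3, -23.9]
grip_width: 0.0131
```

Emit:
{"fn": "send_rows", "kwargs": {"deltas": [[0, -0.03, 0, 0, 0, 0, 0], [0.45, -0.03, 0, 0, 0, 0, 0], [0.45, -0.03, 0, 0, 0, 0, 0], [0.45, -0.03, 0, -0.25, 0, 0, 0], [0.45, -0.03, 0, -0.4, 0, 0, 0], [1, -0.03, -0.4, -0.4, 0, 0, 0], [1, -0.03, -0.9, -0.4, 0, 0, 0], [1, -0.03, -0.9, -0.4, 0, 0, 0], [1, -0.03, -0.9, -0.4, 0, 0, 0]]}}

```text
clock: 8.67
tcp_pos: [0.4027, 0.0057, 0.1858]
orientation: [0.079, 3.14, -0.001]
contact_force: [0.3, -0.7, -0.1]
grip_width: 0.0837
```

```bash
python3 -c "
from h import *
plan(.437,-.014,.15,107.3)"
```

```text
8.67 [0.4027 0.0057 0.1858] [ 7.90e-02  3.14e+00 -1.00e-03] F [ 0.3 -0.7 -0.1] w 0.0837
shift [-0.235 -0.119  0.239] x 1 turn [-0.0002  0.0002 -0.1122] rows 2 turnrows 3
```

Emit:
{"fn": "send_rows", "kwargs": {"deltas": [[1, -0.235, -0.119, 0.1, 0, 0, -0.0374], [1, -0.235, -0.119, 0.239, 0, 0, -0.0748], [1, -0.235, -0.119, 0.239, 0, 0, -0.1122], [1, -0.235, -0.119, 0.239, 0, 0, -0.1122], [1, -0.235, -0.119, 0.45, 0, 0, -0.1122], [1, -0.235, -0.119, 0.7, 0, 0, -0.1122], [1, -0.235, -0.119, 0.92, 0, 0, -0.1122], [1, -0.235, -0.119, 0.92, 0, 0, -0.1122], [0, -0.235, -0.119, 0.92, 0, 0, -0.1122], [0, -0.235, -0.119, 0.92, 0, 0, -0.1122], [0, -0.235, -0.119, 0.92, 0, 0, -0.1122], [0, -0.235, -0.119, 0.92, 0, 0, -0.1122]], "squeeze": 40}}

```text
clock: 9.67
tcp_pos: [0.4399, -0.0079, 0.0491]
orientation: [-0.481, 3.1, 0.0]
contact_force: [-0.6, -1.7, 9.2]
grip_width: 0.0613
```

```bash
python3 -c "
from h import *
p=d2w(-37,-85);plan(p[0],p[1],.09,87.5);print(p)"
```

```text
9.67 [ 0.4399 -0.0079  0.0491] [-0.481  3.1    0.   ] F [-0.6 -1.7  9.2] w 0.0613
shift [-0.898  0.282 -0.269] x 1 turn [1.000e-04 1.400e-03 1.119e-01] rows 4 turnrows 3
[0.55529702 0.07320974]
```

Emit:
{"fn": "send_rows", "kwargs": {"deltas": [[0, 0, 0, -0.15, 0, 0, 0], [0, 0, 0, -0.269, 0, 0, 0.0], [0, -0.25, 0.08, -0.269, 0, 0, 0.0373], [0, -0.5, 0.16, -0.269, 0, 0, 0.0746], [0, -0.75, 0.24, -0.269, 0, 0, 0.1119], [0, -0.898, 0.282, -0.269, 0, 0, 0.1119], [0, -0.898, 0.282, -0.269, 0, 0, 0.1119], [0, -0.898, 0.282, -0.269, 0, 0, 0.1119]]}}

```text
clock: 10.33
tcp_pos: [0.5546, 0.0749, 0.0882]
orientation: [0.063, 3.139, 0.001]
contact_force: [-0.4, -0.7, -3.0]
grip_width: 0.0614
```

```bash
python3 -c "
from h import *
p=d2w(-37,-85);plan(p[0],p[1],.0505,87.5);print(p)
f=snap('scene','sc3',(230,150,400,300),4)"
```

```text
10.33 [0.5546 0.0749 0.0882] [6.300e-02 3.139e+00 1.000e-03] F [-0.4 -0.7 -3. ] w 0.0614
shift [-0.005 -0.012  0.251] x 1 turn [0.0003 0.0005 0.0011] rows 1 turnrows 1
[0.55529702 0.07320974]
```

View pics/sc3.png

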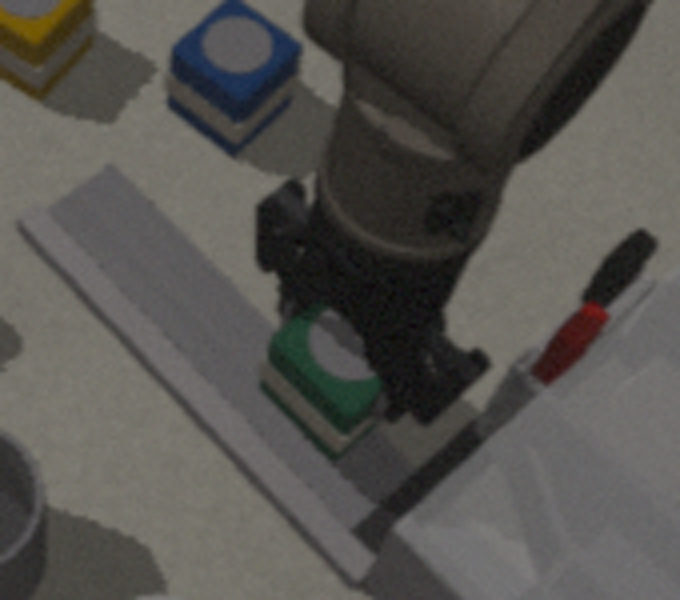

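Emit:
{"fn": "send_rows", "kwargs": {"deltas": [[0, 0.05, -0.01, 0, 0, 0, 0], [0, 0.05, -0.01, 0.12, 0, 0, 0], [0, 0.05, -0.01, 0.22, 0, 0, 0], [0, 0.05, -0.01, 0.25, 0, 0, 0], [0, 0.05, -0.01, 0.25, 0, 0, 0]]}}

```text
clock: 10.8
tcp_pos: [0.5442, 0.0709, 0.0499]
orientation: [-0.07, -3.138, 0.0]
contact_force: [-0.1, 0.0, -2.3]
grip_width: 0.061
```

Emit:
{"fn": "send_rows", "kwargs": {"deltas": [[0, -0.02, 0, 0, 0, 0, 0], [0, -0.04, 0, 0, 0, 0, 0], [0, -0.04, 0, 0, 0, 0, 0]]}}

```text
clock: 11.05
tcp_pos: [0.5528, 0.0716, 0.0501]
orientation: [0.068, 3.14, 0.0]
contact_force: [0.6, -0.8, -2.9]
grip_width: 0.0612
```

Emit:
{"fn": "send_rows", "kwargs": {"deltas": [[0, -0.015, 0, 0, 0, 0, 0], [0, -0.03, 0, 0, 0, 0, 0], [0, -0.03, 0, 0, 0, 0, 0]]}}

```text
clock: 11.3
tcp_pos: [0.5572, 0.0717, 0.0496]
orientation: [0.067, 3.14, 0.0]
contact_force: [-0.1, -0.3, -2.8]
grip_width: 0.0612
```

Emit:
{"fn": "send_rows", "kwargs": {"deltas": [[0, -0.015, 0, 0, 0, 0, 0], [0, -0.03, 0, 0, 0, 0, 0], [0, -0.03, 0, 0, 0, 0, 0]]}}

```text
clock: 11.55
tcp_pos: [0.5617, 0.0716, 0.0496]
orientation: [0.067, 3.14, 0.0]
contact_force: [-0.5, -0.1, -3.4]
grip_width: 0.0612
```

Emit:
{"fn": "send_rows", "kwargs": {"deltas": [[0, -0.015, 0, 0, 0, 0, 0], [0, -0.03, 0, 0, 0, 0, 0], [0, -0.03, 0, 0, 0, 0, 0]]}}

```text
clock: 11.8
tcp_pos: [0.5652, 0.0714, 0.0494]
orientation: [-0.067, -3.139, 0.0]
contact_force: [-2.0, 0.0, -1.0]
grip_width: 0.0615
```

Emit:
{"fn": "send_rows", "kwargs": {"deltas": [[0, -0.01, 0, 0, 0, 0, 0], [0, -0.015, 0, 0.004, 0, 0, 0], [0, -0.015, 0, 0.004, 0, 0, 0]]}}

```text
clock: 12.05
tcp_pos: [0.5654, 0.0714, 0.0494]
orientation: [-0.067, -3.135, -0.001]
contact_force: [-11.1, 1.8, 12.7]
grip_width: 0.0615
```

Emit:
{"fn": "send_rows", "kwargs": {"deltas": [[0, 0.012, 0, -0.01, 0, 0, 0], [0.86, 0.012, 0, -0.01, 0, 0, 0], [0.86, 0.012, 0, -0.01, 0, 0, 0], [0.86, 0.012, 0, -0.01, 0, 0, 0], [0.86, 0.012, 0, -0.3, 0, 0, 0], [0.86, 0.012, 0, -0.65, 0, 0, 0], [1, 0.2, -0.2, -0.65, 0, 0, 0], [1, 0.5, -0.7, -0.65, 0, 0, 0], [1, 0.5, -0.9, -0.65, 0, 0, 0], [1, 0.5, -0.9, -0.65, 0, 0, 0]]}}

```text
clock: 12.88
tcp_pos: [0.4861, -0.0628, 0.1472]
orientation: [0.068, 3.139, -0.0]
contact_force: [0.4, -1.1, 0.7]
grip_width: 0.0853
```

```bash
cat > find.py <<'E'
from h import *
def find(fn='t',boxw=None):
    f=snap('top',fn); hsv=cv2.cvtColor(np.array(f['pixels']),cv2.COLOR_RGB2HSV)
    for n,lo,hi in [('green',(60,80,30),(90,255,255)),('blue',(105,120,30),(125,255,255)),('yellow',(18,130,50),(30,255,255))]:
        m=cv2.inRange(hsv,lo,hi); m[:,:140]=0; m[:170]=0; k,l,st,ce=cv2.connectedComponentsWithStats(m)
        if k<2: print(n,'none'); continue
        i=1+st[1:,4].argmax(); P=np.argwhere(l==i)[:,::-1]
        W=np.array([px2w(f,u,v,.07)[:2] for u,v in P]); q=cv2.minAreaRect((W*1000).astype(np.float32))
        c,s=np.cos(TH),np.sin(TH); d=np.array(q[0])/1000-D0
        print(n,np.round(q[0],1),np.round(q[1],1),round(q[2],1),'frame',(np.array([c*d[0]+s*d[1],-s*d[0]+c*d[1]])*1000).round(1))
if __name__=='__main__':
    import sys; find(sys.argv[1])
E
python3 find.py t1; python3 -c "
from h import *
plan(.432,-.119,.15,94.3)"
```

```text
green [559.6  67.1] [60.5 54.6] 88.9 frame [-32.4 -90.9]
blue [ 430.5 -123. ] [53.4 58.9] 88.9 frame [-153.1 -286.5]
yellow [ 498.8 -240.8] [59.6 62.7] 10.2 frame [ -79.6 -401.2]
12.93 [ 0.4835 -0.0693  0.1471] [-0.081 -3.14   0.005] F [-3.1 -4.6 -0.3] w 0.0853
shift [ 0.326 -0.348 -0.018] x 1 turn [-0.0009 -0.0001 -0.0403] rows 2 turnrows 2
```

```bash
python3 -c "
from h import *
plan(.431,-.120,.15,92)"
```

```text
12.93 [ 0.4835 -0.0693  0.1471] [-0.081 -3.14   0.005] F [-3.1 -4.6 -0.3] w 0.0853
shift [ 0.332 -0.355 -0.018] x 1 turn [-0.0009 -0.0001 -0.0275] rows 2 turnrows 1
```

Descend to TCP z of about 0.048.

Emit:
{"fn": "send_rows", "kwargs": {"deltas": [[1, 0.332, -0.355, 0, 0, 0, -0.0275], [1, 0.332, -0.355, 0, 0, 0, -0.0275], [1, 0.332, -0.355, 0, 0, 0, -0.0275], [1, 0.332, -0.355, 0.25, 0, 0, -0.0275], [1, 0.332, -0.355, 0.5, 0, 0, -0.0275], [1, 0.332, -0.355, 0.66, 0, 0, -0.0275], [1, 0.332, -0.355, 0.66, 0, 0, -0.0275], [0, 0.332, -0.355, 0.66, 0, 0, -0.0275], [0, 0.332, -0.355, 0.66, 0, 0, -0.0275], [0, 0.332, -0.355, 0.66, 0, 0, -0.0275], [0, 0.332, -0.355, 0.66, 0, 0, -0.0275]], "squeeze": 40}}

```text
clock: 13.85
tcp_pos: [0.4367, -0.1119, 0.0492]
orientation: [-0.068, 3.137, -0.001]
contact_force: [-0.7, -1.4, 5.0]
grip_width: 0.0614
```

```bash
python3 -c "
from h import *
p=d2w(-42,-172);plan(p[0],p[1],.09,87.5);print(p)"
```

```text
13.85 [ 0.4367 -0.1119  0.0492] [-6.800e-02  3.137e+00 -1.000e-03] F [-0.7 -1.4  5. ] w 0.0614
shift [-0.761  0.623 -0.27 ] x 1 turn [-0.0001  0.0012  0.0277] rows 4 turnrows 1
[ 0.54647509 -0.01348613]
```

Emit:
{"fn": "send_rows", "kwargs": {"deltas": [[0, 0, 0, -0.15, 0, 0, 0], [0, 0, 0, -0.27, 0, 0, 0], [0, -0.25, 0.2, -0.27, 0, 0, 0.0277], [0, -0.5, 0.4, -0.27, 0, 0, 0.0277], [0, -0.79, 0.623, -0.27, 0, 0, 0.0277], [0, -0.79, 0.623, -0.27, 0, 0, 0.0277], [0, -0.79, 0.623, -0.27, 0, 0, 0.0277], [0, -0.79, 0.623, -0.27, 0, 0, 0.0277]]}}

```text
clock: 14.52
tcp_pos: [0.5506, -0.0107, 0.0886]
orientation: [0.062, 3.14, 0.001]
contact_force: [-1.5, -0.5, -3.0]
grip_width: 0.0611
```

Emit:
{"fn": "send_rows", "kwargs": {"deltas": [[0, 0, 0, 0.1, 0, 0, 0], [0, 0, 0, 0.2, 0, 0, 0], [0, 0, 0, 0.258, 0, 0, 0], [0, 0, 0, 0.258, 0, 0, 0], [0, -0.03, 0, 0.258, 0, 0, 0], [0, -0.05, 0, 0.258, 0, 0, 0], [0, -0.05, 0, 0.258, 0, 0, 0]]}}

```text
clock: 15.1
tcp_pos: [0.5579, -0.0136, 0.0498]
orientation: [0.069, 3.139, -0.0]
contact_force: [-0.3, -0.3, -3.0]
grip_width: 0.0611
```

Emit:
{"fn": "send_rows", "kwargs": {"deltas": [[0, -0.015, 0, 0, 0, 0, 0], [0, -0.027, 0, 0, 0, 0, 0], [0, -0.027, 0, 0, 0, 0, 0]]}}

```text
clock: 15.35
tcp_pos: [0.5611, -0.0135, 0.0493]
orientation: [-0.068, -3.141, 0.0]
contact_force: [1.4, 0.6, -2.5]
grip_width: 0.0612
```

Emit:
{"fn": "send_rows", "kwargs": {"deltas": [[0, -0.01, 0, 0.003, 0, 0, 0], [0, -0.015, 0, 0.003, 0, 0, 0], [0, -0.015, 0, 0.003, 0, 0, 0]]}}

```text
clock: 15.6
tcp_pos: [0.5615, -0.0135, 0.0485]
orientation: [-0.068, -3.137, -0.001]
contact_force: [-5.2, -0.2, 2.8]
grip_width: 0.0613
```

Emit:
{"fn": "send_rows", "kwargs": {"deltas": [[0, 0.006, 0, -0.005, 0, 0, 0], [0.86, 0.006, 0, -0.005, 0, 0, 0], [0.86, 0.006, 0, -0.005, 0, 0, 0], [0.86, 0.006, 0, -0.005, 0, 0, 0], [0.86, 0.006, 0, -0.3, 0, 0, 0], [0.86, 0.006, 0, -0.67, 0, 0, 0], [1, 0.2, -0.3, -0.67, 0, 0, 0], [1, 0.35, -0.7, -0.67, 0, 0, 0], [1, 0.35, -0.95, -0.67, 0, 0, 0], [1, 0.35, -0.95, -0.67, 0, 0, 0], [1, 0.35, -0.95, -0.67, 0, 0, 0]]}}

```text
clock: 16.52
tcp_pos: [0.5028, -0.1613, 0.1507]
orientation: [0.083, 3.138, -0.005]
contact_force: [0.5, -0.1, 0.9]
grip_width: 0.0853
```

```bash
python3 find.py t2; python3 -c "
from h import *
plan(.499,-.239,.15,100.3)"
```

```text
green [559.6  67.1] [60.5 54.6] 88.9 frame [-32.4 -90.9]
blue [555. -16.] [57.6 54.5] 88.9 frame [ -33.4 -174.1]
yellow [ 486.9 -267.6] [11.9 24. ] 87.7 frame [ -90.3 -428.5]
16.57 [ 0.504  -0.1578  0.1502] [ 7.900e-02  3.139e+00 -2.000e-03] F [ 0.1  0.6 -0.7] w 0.0856
shift [ 0.006 -0.542  0.002] x 1 turn [-0.0006  0.0006 -0.0732] rows 2 turnrows 2
```

Emit:
{"fn": "send_rows", "kwargs": {"deltas": [[1, 0.006, -0.27, 0, 0, 0, -0.037], [1, 0.006, -0.542, 0, 0, 0, -0.0732], [1, 0.006, -0.542, 0, 0, 0, -0.0732], [1, 0.006, -0.542, 0, 0, 0, -0.0732], [1, 0.006, -0.542, 0.25, 0, 0, -0.0732], [1, 0.006, -0.542, 0.5, 0, 0, -0.0732], [1, 0.006, -0.542, 0.675, 0, 0, -0.0732], [1, 0.006, -0.542, 0.675, 0, 0, -0.0732], [0, 0.006, -0.542, 0.675, 0, 0, -0.0732], [0, 0.006, -0.542, 0.675, 0, 0, -0.0732], [0, 0.006, -0.542, 0.675, 0, 0, -0.0732], [0, 0.006, -0.542, 0.675, 0, 0, -0.0732]], "squeeze": 40}}

```text
clock: 17.57
tcp_pos: [0.5019, -0.235, 0.0501]
orientation: [-0.293, 3.124, -0.002]
contact_force: [-0.7, 0.9, 5.9]
grip_width: 0.0615
```

```bash
python3 -c "
from h import *
p=d2w(-42,-258);plan(p[0],p[1],.09,87.5);print(p)"
```

```text
17.57 [ 0.5019 -0.235   0.0501] [-2.930e-01  3.124e+00 -2.000e-03] F [-0.7  0.9  5.9] w 0.0615
shift [-0.436  0.837 -0.266] x 1 turn [-0.0003  0.0012  0.0734] rows 4 turnrows 2
[ 0.54269231 -0.09940289]
```

Emit:
{"fn": "send_rows", "kwargs": {"deltas": [[0, 0, 0, -0.15, 0, 0, 0], [0, 0, 0, -0.266, 0, 0, 0], [0, -0.22, 0.4, -0.266, 0, 0, 0.0367], [0, -0.436, 0.837, -0.266, 0, 0, 0.0734], [0, -0.436, 0.837, -0.266, 0, 0, 0.0734], [0, -0.436, 0.837, -0.266, 0, 0, 0.0734], [0, -0.436, 0.837, -0.266, 0, 0, 0.0734], [0, -0.436, 0.837, -0.266, 0, 0, 0.0734]]}}

```text
clock: 18.23
tcp_pos: [0.5417, -0.0974, 0.0887]
orientation: [0.063, 3.14, 0.001]
contact_force: [0.4, -0.7, -1.4]
grip_width: 0.0616
```

Emit:
{"fn": "send_rows", "kwargs": {"deltas": [[0, 0, 0, 0.1, 0, 0, 0], [0, 0, 0, 0.2, 0, 0, 0], [0, 0, 0, 0.258, 0, 0, 0], [0, 0, 0, 0.258, 0, 0, 0], [0, -0.03, 0, 0.258, 0, 0, 0], [0, -0.06, 0, 0.258, 0, 0, 0], [0, -0.06, 0, 0.258, 0, 0, 0]]}}

```text
clock: 18.82
tcp_pos: [0.5516, -0.1004, 0.0497]
orientation: [0.07, 3.139, -0.001]
contact_force: [0.8, -0.0, -2.0]
grip_width: 0.0613
```

Emit:
{"fn": "send_rows", "kwargs": {"deltas": [[0, -0.015, 0, 0, 0, 0, 0], [0, -0.03, 0, 0, 0, 0, 0], [0, -0.03, 0, 0, 0, 0, 0]]}}

```text
clock: 19.07
tcp_pos: [0.5548, -0.1, 0.0492]
orientation: [-0.069, -3.141, 0.0]
contact_force: [-0.1, 0.4, -1.7]
grip_width: 0.0612
```

Emit:
{"fn": "send_rows", "kwargs": {"deltas": [[0, -0.01, 0, 0.003, 0, 0, 0], [0, -0.015, 0, 0.003, 0, 0, 0], [0, -0.015, 0, 0.003, 0, 0, 0]]}}

```text
clock: 19.32
tcp_pos: [0.5551, -0.1, 0.0491]
orientation: [-0.07, -3.137, -0.002]
contact_force: [-6.6, 1.7, 8.8]
grip_width: 0.0615
```

Emit:
{"fn": "send_rows", "kwargs": {"deltas": [[0, 0.006, 0, -0.006, 0, 0, 0], [0.86, 0.006, 0, -0.006, 0, 0, 0], [0.86, 0.006, 0, -0.006, 0, 0, 0], [0.86, 0.006, 0, -0.006, 0, 0, 0], [0.86, 0.006, 0, -0.3, 0, 0, 0], [0.86, 0.006, 0, -0.67, 0, 0, 0], [0.86, 0.1, -0.3, -0.67, 0, 0, 0], [0.7, 0.1, -0.7, -0.67, 0, 0, 0], [0.7, 0.1, -0.95, -0.67, 0, 0, 0], [0.7, 0.1, -0.95, -0.67, 0, 0, 0], [0.7, 0.1, -0.95, -0.67, 0, 0, 0]]}}

```text
clock: 20.23
tcp_pos: [0.5345, -0.2489, 0.1505]
orientation: [0.082, 3.139, -0.007]
contact_force: [-0.2, -1.2, -0.1]
grip_width: 0.0595
```

```bash
python3 - <<'E'
from h import *
import find; find.find('t3')
snap('scene','sc4',s=1.5)
a=.2*180/np.pi-90
plan(.5508,-.3997,.13,a)
E
```

```text
green [559.6  68.3] [58.1 54.6] 88.9 frame [-32.4 -89.7]
blue [555. -16.] [57.6 54.5] 88.9 frame [ -33.4 -174.1]
yellow [ 550.3 -101.7] [60.3 60.5] 88.9 frame [ -34.3 -260. ]
20.33 [ 0.5356 -0.2426  0.1494] [ 0.072  3.14  -0.   ] F [0.6 0.3 0.5] w 0.0597
shift [-0.075 -0.521  0.065] x 2 turn [2.000e-04 1.000e-04 9.217e-01] rows 2 turnrows 24
```

View pics/sc4.png

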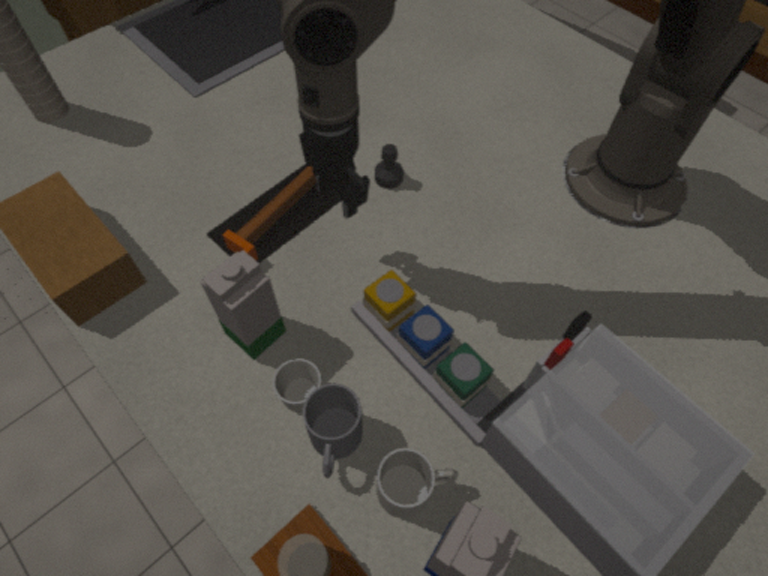

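Emit:
{"fn": "send_rows", "kwargs": {"deltas": [[0.7, -0.02, -0.1, 0, 0, 0, 0.039], [0.7, -0.04, -0.2, 0, 0, 0, 0.078], [0.7, -0.06, -0.3, 0, 0, 0, 0.117], [0.7, -0.08, -0.4, 0, 0, 0, 0.156], [0.7, -0.1, -0.5, 0, 0, 0, 0.195], [0.7, -0.12, -0.6, 0, 0, 0, 0.234], [0.7, -0.15, -0.7, 0, 0, 0, 0.273], [0.7, -0.15, -0.8, 0, 0, 0, 0.312], [0.7, -0.15, -0.9, 0, 0, 0, 0.351], [0.7, -0.15, -0.95, 0, 0, 0, 0.39], [0.7, -0.15, -0.95, 0, 0, 0, 0.429], [0.7, -0.15, -0.95, 0, 0, 0, 0.468], [0.7, -0.15, -0.95, 0, 0, 0, 0.507], [0.7, -0.15, -0.95, 0, 0, 0, 0.546], [0.7, -0.15, -0.95, 0, 0, 0, 0.585], [0.7, -0.15, -0.95, 0, 0, 0, 0.624], [0.7, -0.15, -0.95, 0, 0, 0, 0.663], [0.7, -0.15, -0.95, 0, 0, 0, 0.702], [0.7, -0.15, -0.95, 0, 0, 0, 0.741], [0.7, -0.15, -0.95, 0, 0, 0, 0.78]]}}

```text
clock: 22.0
tcp_pos: [0.5534, -0.3824, 0.1485]
orientation: [-2.978, -0.994, -0.001]
contact_force: [0.4, -0.1, 0.3]
grip_width: 0.06
```

Emit:
{"fn": "send_rows", "kwargs": {"deltas": [[0.7, 0, 0, 0, 0, 0, 0.039], [0.7, 0, 0, 0, 0, 0, 0.078], [0.7, 0, 0, 0, 0, 0, 0.117], [0.7, 0, 0, 0, 0, 0, 0.1417], [0.7, 0, 0, 0, 0, 0, 0.1417], [0.7, 0, 0, 0, 0, 0, 0.1417]]}}

```text
clock: 22.5
tcp_pos: [0.5529, -0.3833, 0.1485]
orientation: [-3.124, -0.325, 0.001]
contact_force: [-0.6, 1.3, -0.1]
grip_width: 0.0596
```

```bash
python3 - <<'E'
from h import *
plan(.5508,-.3997,.030,.2*180/np.pi-90)
E
```

```text
22.5 [ 0.5529 -0.3833  0.1485] [-3.124e+00 -3.250e-01  1.000e-03] F [-0.6  1.3 -0.1] w 0.0596
shift [-0.036  0.105  0.79 ] x 1 turn [-0.0004  0.0002  0.0022] rows 3 turnrows 1
```

Emit:
{"fn": "send_rows", "kwargs": {"deltas": [[0.7, -0.036, 0.105, 0, 0, 0, 0.002], [0.7, -0.036, 0.105, 0.25, 0, 0, 0.002], [0.7, -0.036, 0.105, 0.5, 0, 0, 0.002], [0.7, -0.036, 0.105, 0.7, 0, 0, 0.002], [0.7, -0.036, 0.105, 0.79, 0, 0, 0.002], [0.7, -0.036, 0.105, 0.79, 0, 0, 0.002], [0, -0.036, 0.105, 0.79, 0, 0, 0.002], [0, -0.036, 0.105, 0.79, 0, 0, 0.002], [0, -0.036, 0.105, 0.79, 0, 0, 0.002], [0, -0.036, 0.105, 0.79, 0, 0, 0.002], [0, -0.036, 0.105, 0.79, 0, 0, 0.002], [0, -0.036, 0.105, 0.79, 0, 0, 0.002]], "squeeze": 80}}

```text
clock: 23.5
tcp_pos: [0.5507, -0.4024, 0.0335]
orientation: [3.125, 0.308, 0.004]
contact_force: [-0.4, 1.7, 6.6]
grip_width: 0.0218
```

Emit:
{"fn": "send_rows", "kwargs": {"deltas": [[0.45, 0, 0, 0, 0, 0, 0], [0.45, 0, 0, 0, 0, 0, 0], [0.45, 0, 0, 0.02, 0, 0, 0], [0.45, 0, 0, 0.02, 0, 0, 0], [0, 0, 0, 0.02, 0, 0, 0], [0, 0, 0, 0.02, 0, 0, 0], [0, 0, 0, 0.02, 0, 0, 0], [0, 0, 0, 0.02, 0, 0, 0], [0, 0, 0, 0.02, 0, 0, 0], [0, 0, 0, 0.02, 0, 0, 0]], "squeeze": 80}}

```text
clock: 24.33
tcp_pos: [0.5497, -0.4018, 0.0279]
orientation: [3.126, 0.307, 0.0]
contact_force: [-0.7, 0.2, 2.9]
grip_width: 0.022
```

```bash
python3 - <<'E'
from h import *
p=d2w(-36,-475);print(p);plan(p[0],p[1],.075,-2.5)
E
```

```text
[ 0.53914159 -0.31645679]
24.33 [ 0.5497 -0.4018  0.0279] [3.126 0.307 0.   ] F [-0.7  0.2  2.9] w 0.022
shift [ 0.042 -0.571 -0.314] x 1 turn [ 1.000e-04  0.000e+00 -4.238e-01] rows 3 turnrows 11
```

Emit:
{"fn": "send_rows", "kwargs": {"deltas": [[0, 0, 0, -0.1, 0, 0, 0], [0, 0, 0, -0.2, 0, 0, 0], [0, 0, 0, -0.314, 0, 0, -0.03], [0, 0, 0, -0.314, 0, 0, -0.07], [0, 0.01, -0.1, -0.314, 0, 0, -0.11], [0, 0.01, -0.15, -0.314, 0, 0, -0.15], [0, 0.02, -0.2, -0.314, 0, 0, -0.19], [0, 0.02, -0.25, -0.314, 0, 0, -0.23], [0, 0.03, -0.3, -0.314, 0, 0, -0.27], [0, 0.03, -0.35, -0.314, 0, 0, -0.31], [0, 0.04, -0.42, -0.314, 0, 0, -0.35], [0, 0.042, -0.5, -0.314, 0, 0, -0.39], [0, 0.042, -0.571, -0.314, 0, 0, -0.424], [0, 0.042, -0.571, -0.314, 0, 0, -0.424], [0, 0.042, -0.571, -0.314, 0, 0, -0.424], [0, 0.042, -0.571, -0.314, 0, 0, -0.424]], "squeeze": 80}}

```text
clock: 25.67
tcp_pos: [0.5395, -0.3174, 0.0758]
orientation: [2.272, 2.168, -0.0]
contact_force: [0.7, -1.1, -1.7]
grip_width: 0.0223
```

```bash
python3 - <<'E'
from h import *
p=d2w(-36,-475);plan(p[0],p[1],.033,-2.5)
f=snap('top','t4')
im=cv2.cvtColor(np.array(f['pixels']),cv2.COLOR_RGB2BGR)[175:275,200:370]
cv2.imwrite('pics/c4.png',cv2.resize(cv2.convertScaleAbs(im,alpha=1.5),None,fx=4.5,fy=4.5,interpolation=cv2.INTER_CUBIC))
E
```

```text
25.67 [ 0.5395 -0.3174  0.0758] [ 2.272  2.168 -0.   ] F [ 0.7 -1.1 -1.7] w 0.0223
shift [ 0.007 -0.003  0.285] x 1 turn [ 0.0004  0.0004 -0.001 ] rows 2 turnrows 1
```

View pics/c4.png

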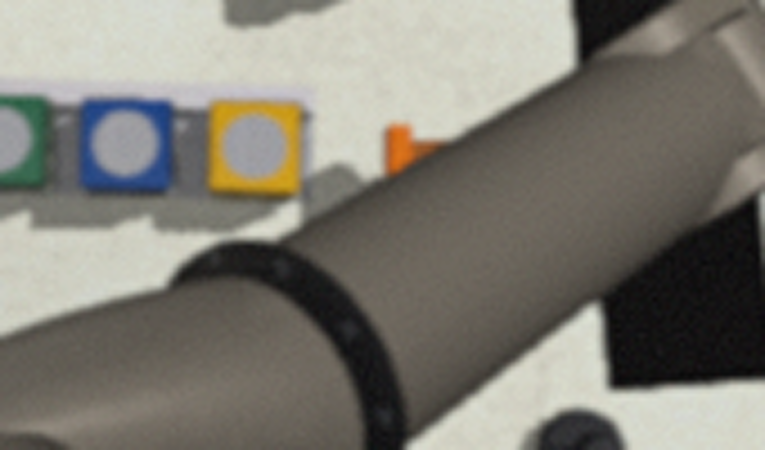

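Emit:
{"fn": "send_rows", "kwargs": {"deltas": [[0, 0.007, 0, 0.15, 0, 0, 0], [0, 0.007, 0, 0.285, 0, 0, 0], [0, 0.007, 0, 0.285, 0, 0, 0], [0, 0.1, 0, 0.285, 0, 0, 0], [0, 0.2, 0, 0.285, 0, 0, 0], [0, 0.3, 0, 0.285, 0, 0, 0], [0, 0.34, 0, 0.285, 0, 0, 0], [0, 0.34, 0, 0.285, 0, 0, 0]]}}

```text
clock: 26.38
tcp_pos: [0.5422, -0.2642, 0.0326]
orientation: [-2.267, -2.174, -0.001]
contact_force: [-0.4, 0.2, -2.2]
grip_width: 0.0217
```

Emit:
{"fn": "send_rows", "kwargs": {"deltas": [[0, 0.02, 0, 0, 0, 0, 0], [0, 0.04, 0, 0, 0, 0, 0], [0, 0.06, 0, 0, 0, 0, 0], [0, 0.06, 0, 0, 0, 0, 0]]}}

```text
clock: 26.72
tcp_pos: [0.5419, -0.2569, 0.0323]
orientation: [2.269, 2.172, -0.0]
contact_force: [0.0, -1.2, -1.5]
grip_width: 0.022
```

Emit:
{"fn": "send_rows", "kwargs": {"deltas": [[0, 0, 0.01, 0, 0, 0, 0], [0, 0, 0.02, 0, 0, 0, 0], [0, 0, 0.02, 0, 0, 0, 0]]}}

```text
clock: 26.97
tcp_pos: [0.5451, -0.2569, 0.0322]
orientation: [2.268, 2.173, -0.0]
contact_force: [-0.2, -1.8, -1.6]
grip_width: 0.0224
```

Emit:
{"fn": "send_rows", "kwargs": {"deltas": [[0, 0.03, 0.008, 0, 0, 0, 0], [0, 0.08, 0.008, 0, 0, 0, 0], [0, 0.13, 0.008, 0, 0, 0, 0], [0, 0.18, 0.008, 0, 0, 0, 0], [0, 0.23, 0.008, 0, 0, 0, 0], [0, 0.28, 0.008, 0, 0, 0, 0], [0, 0.33, 0.008, 0, 0, 0, 0], [0, 0.38, 0.008, 0, 0, 0, 0], [0, 0.43, 0.008, 0, 0, 0, 0], [0, 0.43, 0.008, 0, 0, 0, 0]]}}

```text
clock: 27.8
tcp_pos: [0.5491, -0.1899, 0.032]
orientation: [-2.266, -2.175, -0.001]
contact_force: [-0.8, -0.9, -1.7]
grip_width: 0.022
```

```bash
python3 find.py t5; python3 - <<'E'
from h import *
snap('scene','sc5',(210,150,380,300),4); p=d2w(-32,-113);plan(p[0],p[1],.033,-2.5)
E
```

```text
green [561.4  92.3] [60.2 57.6] 86.7 frame [-31.7 -65.7]
blue [557.4  31.9] [57.3 57.6] 88.9 frame [ -33.1 -126.2]
yellow [556.4 -32.7] [60.3 57.5] 89.5 frame [ -31.2 -190.7]
27.9 [ 0.5492 -0.1904  0.032 ] [-2.266e+00 -2.174e+00 -2.000e-03] F [-0.3 -0.6 -2.1] w 0.0219
shift [ 0.785  0.    -0.002] x 2 turn [-0.     -0.0006  0.0007] rows 3 turnrows 1
```

View pics/sc5.png

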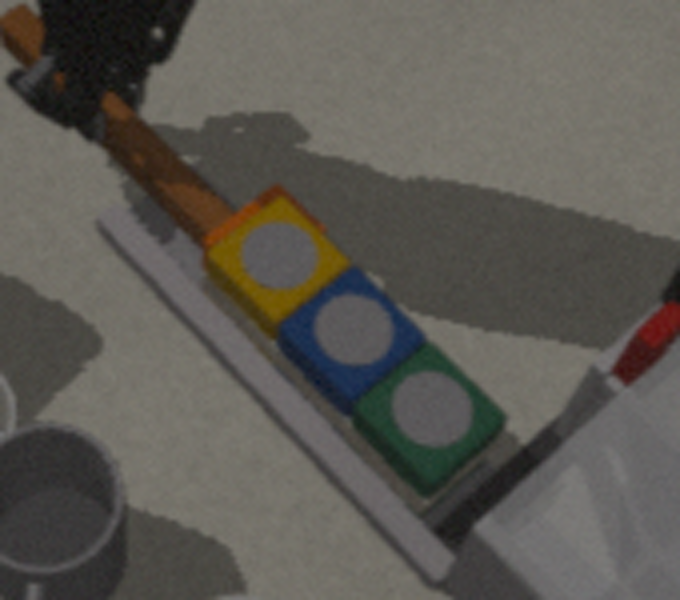

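Emit:
{"fn": "send_rows", "kwargs": {"deltas": [[0, 0.06, 0.004, 0, 0, 0, 0], [0, 0.12, 0.004, 0, 0, 0, 0], [0, 0.18, 0.004, 0, 0, 0, 0], [0, 0.24, 0.004, 0, 0, 0, 0], [0, 0.3, 0.004, 0, 0, 0, 0], [0, 0.36, 0.004, 0, 0, 0, 0], [0, 0.42, 0.004, 0, 0, 0, 0], [0, 0.48, 0.004, 0, 0, 0, 0], [0, 0.54, 0.004, 0, 0, 0, 0], [0, 0.6, 0.004, 0, 0, 0, 0], [0, 0.6, 0.004, 0, 0, 0, 0]]}}

```text
clock: 28.82
tcp_pos: [0.5535, -0.1008, 0.032]
orientation: [-2.267, -2.174, -0.001]
contact_force: [0.4, 0.0, -1.1]
grip_width: 0.0221
```

```bash
python3 find.py t6; python3 - <<'E'
from h import *
p=d2w(-32,-113);plan(p[0],p[1],.033,-2.5)
E
```

```text
green [565.9 155.7] [57.8  9.1] 0.4 frame [-30.   -2.1]
blue [562.2 119.6] [57.4 57.6] 88.9 frame [-32.2 -38.3]
yellow [561.4  56. ] [60.9 55. ] 86.2 frame [ -30.2 -101.9]
28.87 [ 0.5535 -0.1011  0.0321] [-2.267e+00 -2.174e+00 -1.000e-03] F [-0.2 -0.1 -1.8] w 0.0219
shift [ 0.487 -0.002 -0.003] x 2 turn [-0.0001 -0.0003  0.0006] rows 2 turnrows 1
```

Emit:
{"fn": "send_rows", "kwargs": {"deltas": [[0, 0.06, 0, 0, 0, 0, 0], [0, 0.12, 0, 0, 0, 0, 0], [0, 0.18, 0, 0, 0, 0, 0], [0, 0.24, 0, 0, 0, 0, 0], [0, 0.3, 0, 0, 0, 0, 0], [0, 0.36, 0, 0, 0, 0, 0], [0, 0.42, 0, 0, 0, 0, 0], [0, 0.48, 0, 0, 0, 0, 0], [0, 0.48, 0, 0, 0, 0, 0]]}}

```text
clock: 29.62
tcp_pos: [0.5565, -0.0292, 0.032]
orientation: [-2.267, -2.174, -0.0]
contact_force: [0.7, -0.5, -2.0]
grip_width: 0.022
```

Emit:
{"fn": "send_rows", "kwargs": {"deltas": [[0, 0.06, 0, 0, 0, 0, 0], [0, 0.12, 0, 0, 0, 0, 0], [0, 0.18, 0, 0, 0, 0, 0], [0, 0.24, 0, 0, 0, 0, 0], [0, 0.24, 0, 0, 0, 0, 0]]}}

```text
clock: 30.03
tcp_pos: [0.558, 0.0066, 0.032]
orientation: [-2.267, -2.174, -0.0]
contact_force: [-0.2, 0.1, -2.3]
grip_width: 0.0222
```

```bash
python3 find.py t7; python3 - <<'E'
from h import *
p=d2w(-32,-113);plan(p[0],p[1],.033,-2.5);snap('scene','sc6',(260,180,430,330),4)
E
```

```text
green none
blue none
yellow [590.1 151.4] [18.3  9.2] 88.9 frame [-5.7 -5.4]
30.08 [0.5579 0.0063 0.0321] [-2.267e+00 -2.174e+00 -1.000e-03] F [-0.5 -0.7 -0.7] w 0.0219
shift [ 0.258 -0.003 -0.006] x 1 turn [-0.0001 -0.0003  0.0005] rows 1 turnrows 1
```

View pics/sc6.png

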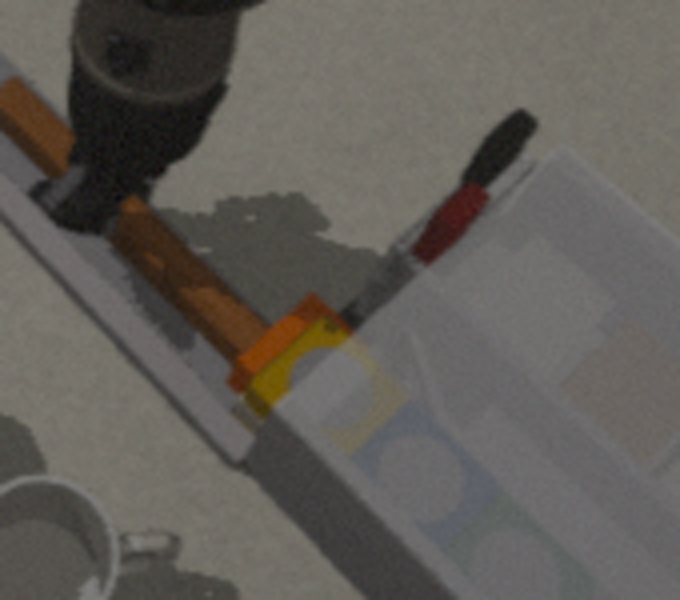

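Emit:
{"fn": "send_rows", "kwargs": {"deltas": [[0, 0.06, 0, 0, 0, 0, 0], [0, 0.12, 0, 0, 0, 0, 0], [0, 0.18, 0, 0, 0, 0, 0], [0, 0.24, 0, 0, 0, 0, 0], [0, 0.28, 0, 0, 0, 0, 0], [0, 0.28, 0, 0, 0, 0, 0], [0, 0.28, 0, 0, 0, 0, 0]]}}

```text
clock: 30.72
tcp_pos: [0.5597, 0.0481, 0.0321]
orientation: [-2.268, -2.173, -0.001]
contact_force: [-0.6, 0.3, -0.9]
grip_width: 0.0221
```

Emit:
{"fn": "send_rows", "kwargs": {"deltas": [[0, -0.05, -0.008, 0, 0, 0, 0], [0, -0.2, -0.01, 0, 0, 0, 0], [0, -0.35, -0.01, 0, 0, 0, 0], [0, -0.5, -0.01, 0, 0, 0, 0], [0, -0.65, -0.01, 0, 0, 0, 0], [0, -0.65, -0.01, 0, 0, 0, 0], [0, -0.8, -0.01, -0.1, 0, 0, 0], [0, -0.9, -0.01, -0.3, 0, 0, 0], [0, -0.9, -0.01, -0.4, 0, 0, 0], [0, -0.9, -0.01, -0.4, 0, 0, 0]]}}

```text
clock: 31.55
tcp_pos: [0.5539, -0.0895, 0.0952]
orientation: [2.27, 2.167, 0.006]
contact_force: [-0.2, 0.1, -2.7]
grip_width: 0.0221
```

```bash
python3 - <<'E'
from h import *
# mat pose: stick centred: grip at mat centre shifted so whole stick (x -110..153, y -20..41) on mat
t=.039; c,s=np.cos(t),np.sin(t); gx,gy=-.020,-.010
x,y=.538+c*gx-s*gy,-.3995+s*gx+c*gy; print(x,y)
plan(x,y,.09,np.degrees(t)-90)
snap('scene','sc7',(260,180,430,330),4)
E
```

```text
0.5184051092147486 -0.41027219824892175
31.55 [ 0.5539 -0.0895  0.0952] [2.27  2.167 0.006] F [-0.2  0.1 -2.7] w 0.0221
shift [-0.716 -0.046  0.011] x 3 turn [ 0.0013 -0.0013  0.4729] rows 3 turnrows 12
```

View pics/sc7.png

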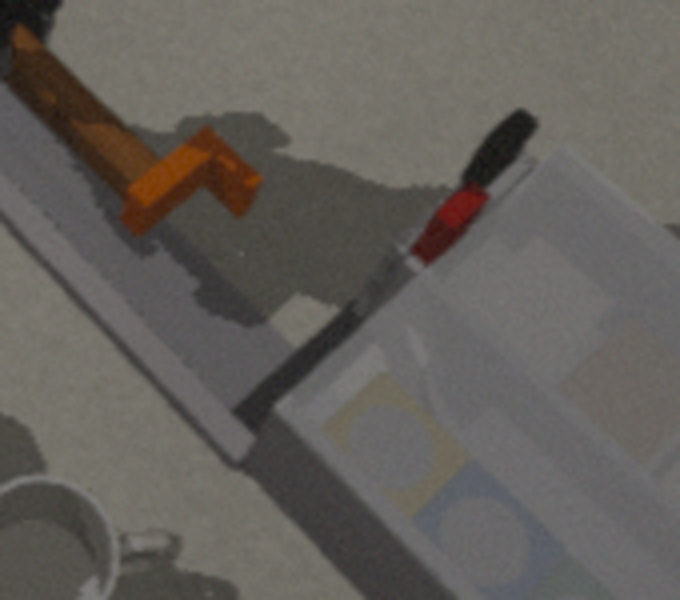

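Emit:
{"fn": "send_rows", "kwargs": {"deltas": [[0, -0.2, 0, 0, 0, 0, 0], [0, -0.4, 0, 0, 0, 0, 0], [0, -0.65, 0, 0, 0, 0, 0], [0, -0.95, -0.046, 0, 0, 0, 0], [0, -0.95, -0.046, 0, 0, 0, 0], [0, -0.95, -0.046, 0, 0, 0, 0]]}}

```text
clock: 32.1
tcp_pos: [0.5373, -0.2325, 0.0913]
orientation: [-2.274, -2.166, 0.002]
contact_force: [0.4, 0.5, -2.4]
grip_width: 0.022
```

Emit:
{"fn": "send_rows", "kwargs": {"deltas": [[0, -0.2, 0, 0, 0, 0, 0], [0, -0.4, 0, 0, 0, 0, 0], [0, -0.65, -0.046, 0, 0, 0, 0.02], [0, -0.8, -0.046, 0, 0, 0, 0.055], [0, -0.95, -0.046, 0, 0, 0, 0.09], [0, -0.95, -0.046, 0, 0, 0, 0.13], [0, -0.95, -0.046, 0, 0, 0, 0.17], [0, -0.95, -0.046, 0, 0, 0, 0.21], [0, -0.95, -0.046, 0, 0, 0, 0.25], [0, -0.95, -0.046, 0, 0, 0, 0.29], [0, -0.95, -0.046, 0, 0, 0, 0.33], [0, -0.95, -0.046, 0, 0, 0, 0.37], [0, -0.95, -0.046, 0, 0, 0, 0.41], [0, -0.95, -0.046, 0, 0, 0, 0.45], [0, -0.95, -0.046, 0, 0, 0, 0.473], [0, -0.95, -0.046, 0, 0, 0, 0.473], [0, -0.95, -0.046, 0, 0, 0, 0.473]]}}

```text
clock: 33.52
tcp_pos: [0.5267, -0.3696, 0.0906]
orientation: [-3.139, -0.072, 0.002]
contact_force: [-0.4, 0.4, -1.7]
grip_width: 0.0223
```

```bash
python3 - <<'E'
from h import *
plan(.5184,-.4103,.035,np.degrees(.039)-90)
E
```

```text
33.52 [ 0.5267 -0.3696  0.0906] [-3.139e+00 -7.200e-02  2.000e-03] F [-0.4  0.4 -1.7] w 0.0223
shift [-0.067  0.269  0.371] x 1 turn [-0.0006  0.0005  0.0023] rows 2 turnrows 1
```

Emit:
{"fn": "send_rows", "kwargs": {"deltas": [[0, -0.067, 0.15, 0, 0, 0, 0.002], [0, -0.067, 0.269, 0.1, 0, 0, 0.002], [0, -0.067, 0.269, 0.25, 0, 0, 0.002], [0, -0.067, 0.269, 0.37, 0, 0, 0.002], [0, -0.067, 0.269, 0.4, 0, 0, 0.002], [0, -0.067, 0.269, 0.415, 0, 0, 0.002], [0, -0.067, 0.269, 0.415, 0, 0, 0.002]]}}

```text
clock: 34.1
tcp_pos: [0.5183, -0.4113, 0.0296]
orientation: [-3.14, -0.058, 0.001]
contact_force: [0.0, 0.2, -1.7]
grip_width: 0.0221
```

Emit:
{"fn": "send_rows", "kwargs": {"deltas": [[0, 0, 0, 0.005, 0, 0, 0], [0, 0, 0, 0.005, 0, 0, 0]]}}

```text
clock: 34.27
tcp_pos: [0.5187, -0.4121, 0.03]
orientation: [3.14, 0.057, 0.002]
contact_force: [-0.7, 1.0, -2.0]
grip_width: 0.0218
```

Emit:
{"fn": "send_rows", "kwargs": {"deltas": [[0, 0, 0, 0.01, 0, 0, 0], [0, 0, 0, 0.01, 0, 0, 0], [0, 0, 0, 0.01, 0, 0, 0]]}}

```text
clock: 34.52
tcp_pos: [0.5183, -0.412, 0.028]
orientation: [3.141, 0.056, 0.001]
contact_force: [0.7, 1.3, 0.3]
grip_width: 0.0223
```

Contact with the mat. Release and rise.

Emit:
{"fn": "send_rows", "kwargs": {"deltas": [[0.45, 0, 0, 0, 0, 0, 0], [0.45, 0, 0, 0, 0, 0, 0], [0.45, 0, 0, 0, 0, 0, 0], [0.45, 0, 0, -0.2, 0, 0, 0], [0.45, 0, 0, -0.45, 0, 0, 0], [0.45, 0, 0, -0.7, 0, 0, 0], [0.45, 0, 0, -0.95, 0, 0, 0], [0.45, 0, 0, -0.95, 0, 0, 0], [0.45, 0, 0, -0.95, 0, 0, 0]]}}

```text
clock: 35.27
tcp_pos: [0.5187, -0.4133, 0.1728]
orientation: [3.138, 0.056, 0.006]
contact_force: [-0.6, 1.0, -0.7]
grip_width: 0.0387
```

```bash
python3 - <<'E'
from h import *
p=d2w(-115,-6);print(p);plan(p[0],p[1],.20,-92.5);plan(p[0],p[1],.20,87.5)
print(np.round(r.get_obs()['joints'],2))
E
```

```text
[0.48084739 0.15556417]
35.27 [ 0.5187 -0.4133  0.1728] [3.138 0.056 0.006] F [-0.6  1.  -0.7] w 0.0387
shift [-0.029 -0.95  -0.048] x 4 turn [ 0.0009 -0.0012  0.0252] rows 4 turnrows 1
35.27 [ 0.5187 -0.4133  0.1728] [3.138 0.056 0.006] F [-0.6  1.  -0.7] w 0.0387
shift [-0.029 -0.95  -0.048] x 4 turn [ 0.0018  0.0013 -0.9748] rows 4 turnrows 25
[-0.14  0.89  1.22  1.7  -0.89  1.22 -0.22]
```

Emit:
{"fn": "send_rows", "kwargs": {"deltas": [[0.45, -0.029, -0.25, -0.048, 0, 0, 0], [0.45, -0.029, -0.5, -0.048, 0, 0, 0], [0.45, -0.029, -0.75, -0.048, 0, 0, 0], [0.45, -0.029, -0.95, -0.048, 0, 0, 0]]}}

```text
clock: 35.6
tcp_pos: [0.5079, -0.2669, 0.1758]
orientation: [-3.139, -0.057, 0.003]
contact_force: [0.2, -0.3, 0.4]
grip_width: 0.0386
```

Emit:
{"fn": "send_rows", "kwargs": {"deltas": [[0.45, -0.029, -0.25, -0.048, 0, 0, 0], [0.45, -0.029, -0.5, -0.048, 0, 0, 0], [0.45, -0.029, -0.75, -0.048, 0, 0, 0], [0.45, -0.029, -0.95, -0.048, 0, 0, 0]]}}

```text
clock: 35.93
tcp_pos: [0.4984, -0.1244, 0.1832]
orientation: [-3.14, -0.058, 0.004]
contact_force: [0.2, 0.5, 0.6]
grip_width: 0.0381
```

Emit:
{"fn": "send_rows", "kwargs": {"deltas": [[0.45, -0.029, -0.25, -0.048, 0, 0, 0], [0.45, -0.029, -0.5, -0.048, 0, 0, 0], [0.45, -0.029, -0.75, -0.048, 0, 0, 0], [0.45, -0.029, -0.95, -0.048, 0, 0, 0]]}}

```text
clock: 36.27
tcp_pos: [0.4888, 0.0179, 0.1907]
orientation: [-3.14, -0.059, 0.003]
contact_force: [0.5, 0.5, 0.0]
grip_width: 0.0383
```

Emit:
{"fn": "send_rows", "kwargs": {"deltas": [[0.45, -0.029, -0.25, -0.048, 0, 0, 0], [0.45, -0.029, -0.5, -0.048, 0, 0, 0.0252], [0.45, -0.029, -0.75, -0.048, 0, 0, 0.0252], [0.45, -0.029, -0.9, -0.048, 0, 0, 0.0252], [0.45, -0.029, -0.9, -0.048, 0, 0, 0.0252], [0.45, -0.029, -0.9, -0.048, 0, 0, 0.0252]]}}

```text
clock: 36.77
tcp_pos: [0.48, 0.1506, 0.1979]
orientation: [3.139, -0.063, -0.002]
contact_force: [-0.2, 0.5, -0.3]
grip_width: 0.0384
```

```bash
python3 - <<'E'
from h import *
p=d2w(-117,-6);plan(p[0],p[1],.131,-92.5)
f=load('t7')
f=snap('scene','sc8'); hsv=cv2.cvtColor(np.array(f['pixels']),cv2.COLOR_RGB2HSV);m=cv2.inRange(hsv,(0,110,40),(6,255,255))|cv2.inRange(hsv,(174,110,40),(180,255,255));m[:,:330]=0
k,l,st,ce=cv2.connectedComponentsWithStats(m); i=1+st[1:,4].argmax(); print(st[i],ce[i])
E
```

```text
36.77 [0.48   0.1506 0.1979] [ 3.139e+00 -6.300e-02 -2.000e-03] F [-0.2  0.5 -0.3] w 0.0384
shift [-0.008 -0.034  0.446] x 1 turn [0.0005 0.0004 0.0011] rows 2 turnrows 1
[364 226  18  20 153] [372.15686275 235.05882353]
```

Emit:
{"fn": "send_rows", "kwargs": {"deltas": [[0.45, -0.008, -0.034, 0.15, 0, 0, 0], [0.45, -0.008, -0.034, 0.35, 0, 0, 0], [0.45, -0.008, -0.034, 0.446, 0, 0, 0], [0.45, -0.008, -0.034, 0.446, 0, 0, 0], [0, -0.008, -0.034, 0.446, 0, 0, 0], [0, -0.008, -0.034, 0.446, 0, 0, 0], [0, -0.008, -0.034, 0.446, 0, 0, 0], [0, -0.008, -0.034, 0.446, 0, 0, 0], [0, -0.008, -0.034, 0.446, 0, 0, 0], [0, -0.008, -0.034, 0.446, 0, 0, 0]], "squeeze": 30}}

```text
clock: 37.65
tcp_pos: [0.4804, 0.1565, 0.1329]
orientation: [-3.137, 0.067, -0.002]
contact_force: [0.3, 5.8, -4.6]
grip_width: 0.0133
```

Emit:
{"fn": "send_rows", "kwargs": {"deltas": [[0, 0.05, 0, 0, 0, 0, 0], [0, 0.12, 0, 0, 0, 0, 0], [0, 0.2, 0, 0, 0, 0, 0], [0, 0.28, 0, 0, 0, 0, 0], [0, 0.36, 0, 0, 0, 0, 0], [0, 0.44, 0, 0, 0, 0, 0], [0, 0.52, 0, 0, 0, 0, 0], [0, 0.6, 0, 0, 0, 0, 0], [0, 0.6, 0, 0, 0, 0, 0]]}}

```text
clock: 38.4
tcp_pos: [0.5717, 0.1522, 0.133]
orientation: [-3.139, 0.067, -0.003]
contact_force: [2.3, 5.2, -4.7]
grip_width: 0.0132
```

Emit:
{"fn": "send_rows", "kwargs": {"deltas": [[0, 0.02, 0, 0, 0, 0, 0], [0, 0.05, 0, 0, 0, 0, 0], [0, 0.08, 0, 0, 0, 0, 0], [0, 0.08, 0, 0, 0, 0, 0]]}}

```text
clock: 38.73
tcp_pos: [0.5801, 0.1517, 0.1329]
orientation: [-3.137, 0.067, 0.007]
contact_force: [-9.0, 6.7, 5.2]
grip_width: 0.0136
```

Emit:
{"fn": "send_rows", "kwargs": {"deltas": [[0, 0.01, 0, 0, 0, 0, 0], [0, 0.01, 0, 0, 0, 0, 0], [0, -0.02, 0, 0, 0, 0, 0], [0.45, -0.03, 0, 0, 0, 0, 0], [0.45, -0.03, 0, 0, 0, 0, 0], [0.45, -0.03, 0, -0.25, 0, 0, 0], [0.45, -0.03, 0, -0.45, 0, 0, 0], [0.45, -0.5, 0.06, -0.45, 0, 0, 0], [0.45, -0.9, 0.06, -0.45, 0, 0, 0], [0.45, -0.9, 0.06, -0.45, 0, 0, 0], [0.45, -0.9, 0.06, -0.45, 0, 0, 0]]}}

```text
clock: 39.65
tcp_pos: [0.4398, 0.146, 0.1984]
orientation: [-3.14, 0.07, 0.011]
contact_force: [-0.5, -0.9, -1.5]
grip_width: 0.0383
```

```bash
python3 - <<'E'
from h import *
p=d2w(-179,-17);plan(p[0],p[1],.131,-92.5)
E
```

```text
39.65 [0.4398 0.146  0.1984] [-3.14   0.07   0.011] F [-0.5 -0.9 -1.5] w 0.0383
shift [-0.153 -0.002  0.45 ] x 1 turn [-0.0003  0.0021 -0.0004] rows 2 turnrows 1
```

```bash
python3 - <<'E'
from h import *
p=d2w(-143,-17);plan(p[0],p[1],.131,-92.5)
E
```

```text
39.65 [0.4398 0.146  0.1984] [-3.14   0.07   0.011] F [-0.5 -0.9 -1.5] w 0.0383
shift [ 0.087 -0.002  0.448] x 1 turn [-0.0003  0.0021 -0.0004] rows 2 turnrows 1
```

Emit:
{"fn": "send_rows", "kwargs": {"deltas": [[0, 0.087, 0, 0, 0, 0.002, 0], [0, 0.087, 0, 0, 0, 0.002, 0], [0, 0.087, 0, 0, 0, 0.002, 0], [0, 0.087, 0, 0.2, 0, 0.002, 0], [0, 0.087, 0, 0.448, 0, 0.002, 0], [0, 0.087, 0, 0.448, 0, 0.002, 0], [0, 0.05, 0, 0.448, 0, 0.002, 0], [0, 0.03, 0, 0.448, 0, 0.002, 0], [0, 0.01, 0, 0.448, 0, 0.002, 0], [0, 0.01, 0, 0.448, 0, 0.002, 0]]}}

```text
clock: 40.48
tcp_pos: [0.4481, 0.1469, 0.1337]
orientation: [-3.14, 0.069, -0.013]
contact_force: [0.1, -0.0, -0.6]
grip_width: -0.0001
```

Emit:
{"fn": "send_rows", "kwargs": {"deltas": [[0, -0.015, 0, 0, 0, 0, 0], [0, -0.03, 0, 0, 0, 0, 0], [0, -0.03, 0, 0, 0, 0, 0]]}}

```text
clock: 40.73
tcp_pos: [0.4465, 0.1472, 0.1338]
orientation: [3.14, -0.069, 0.022]
contact_force: [8.9, -2.1, -4.3]
grip_width: -0.0001
```

Emit:
{"fn": "send_rows", "kwargs": {"deltas": [[0, -0.015, 0, 0, 0, 0, 0], [0, -0.015, 0, 0, 0, 0, 0]]}}

```text
clock: 40.9
tcp_pos: [0.4464, 0.1472, 0.1341]
orientation: [3.139, -0.069, 0.03]
contact_force: [16.2, -1.7, -12.5]
grip_width: -0.0001
```

Emit:
{"fn": "send_rows", "kwargs": {"deltas": [[0, 0.1, 0, 0, 0, 0, 0], [0, 0.1, 0, -0.25, 0, 0, 0], [0, 0.1, 0, -0.45, 0, 0, 0], [0, 0.4, 0, -0.45, 0, 0, 0], [0, 0.4, 0, -0.45, 0, 0, 0]]}}

```text
clock: 41.32
tcp_pos: [0.5058, 0.1467, 0.2033]
orientation: [-3.14, 0.062, -0.024]
contact_force: [0.4, -0.2, 0.7]
grip_width: 0.0001
```

```bash
python3 - <<'E'
from h import *
p=d2w(-55,-6);plan(p[0],p[1],.131,-92.5)
E
```

```text
41.32 [0.5058 0.1467 0.2033] [-3.14   0.062 -0.024] F [ 0.4 -0.2  0.7] w 0.0001
shift [ 0.224 -0.05   0.486] x 1 turn [-0.0005 -0.0048  0.0013] rows 2 turnrows 1
```

Emit:
{"fn": "send_rows", "kwargs": {"deltas": [[0, 0.224, -0.05, 0, 0, -0.005, 0], [0, 0.224, -0.05, 0.2, 0, -0.005, 0], [0, 0.224, -0.05, 0.486, 0, -0.005, 0], [0, 0.224, -0.05, 0.486, 0, -0.005, 0], [0, 0.26, -0.05, 0.486, 0, -0.005, 0], [0, 0.28, -0.05, 0.486, 0, -0.005, 0], [0, 0.3, -0.05, 0.486, 0, -0.005, 0], [0, 0.3, -0.05, 0.486, 0, -0.005, 0]]}}

```text
clock: 41.98
tcp_pos: [0.548, 0.1501, 0.1296]
orientation: [-3.14, 0.069, 0.01]
contact_force: [0.9, -0.8, -1.2]
grip_width: -0.0
```

Emit:
{"fn": "send_rows", "kwargs": {"deltas": [[0, 0.015, 0, 0, 0, 0, 0], [0, 0.02, 0, 0, 0, 0, 0], [0, 0.02, 0, 0, 0, 0, 0]]}}

```text
clock: 42.23
tcp_pos: [0.5492, 0.1502, 0.128]
orientation: [-3.14, 0.068, 0.015]
contact_force: [-2.2, -0.4, 1.1]
grip_width: -0.0002
```

Emit:
{"fn": "send_rows", "kwargs": {"deltas": [[0, 0.015, 0, 0, 0, 0, 0], [0, 0.025, 0, 0, 0, 0, 0], [0, 0.025, 0, 0, 0, 0, 0]]}}

```text
clock: 42.48
tcp_pos: [0.5493, 0.1502, 0.1271]
orientation: [-3.139, 0.068, 0.029]
contact_force: [-16.1, 1.4, 12.1]
grip_width: 0.0001
```

Both doors are on their hard stops. Back away, rise and move clear.

Emit:
{"fn": "send_rows", "kwargs": {"deltas": [[0, -0.1, 0, 0, 0, 0, 0], [0, -0.1, 0, -0.25, 0, 0, 0], [0, -0.1, 0, -0.6, 0, 0, 0], [0, -0.3, 0.4, -0.8, 0, 0, 0], [0, -0.4, 0.9, -0.8, 0, 0, 0], [0, -0.4, 0.9, -0.8, 0, 0, 0], [0, -0.4, 0.9, -0.8, 0, 0, 0], [0, -0.4, 0.9, -0.8, 0, 0, 0]]}}

```text
clock: 43.15
tcp_pos: [0.487, 0.0117, 0.2495]
orientation: [-3.139, 0.083, 0.011]
contact_force: [0.8, -0.4, -0.7]
grip_width: 0.0002
```

Emit:
{"fn": "send_rows", "kwargs": {"deltas": [[0, 0, 0.2, 0, 0, 0, 0], [0, 0, 0.4, 0, 0, 0, 0], [0, 0, 0.4, 0, 0, 0, 0], [0, 0, 0.4, 0, 0, 0, 0]]}}

```text
clock: 43.48
tcp_pos: [0.4859, -0.0437, 0.2484]
orientation: [-3.14, 0.074, 0.013]
contact_force: [0.0, 1.0, -0.2]
grip_width: -0.0003
```

```bash
python3 - <<'E'
from h import *
obs();f=snap('top','tend',s=1.5);g=snap('scene','send',s=1.5)
E
```

```text
43.48 [ 0.4859 -0.0437  0.2484] [-3.14   0.074  0.013] F [ 0.   1.  -0.2] w -0.0003
```

View pics/tend.png

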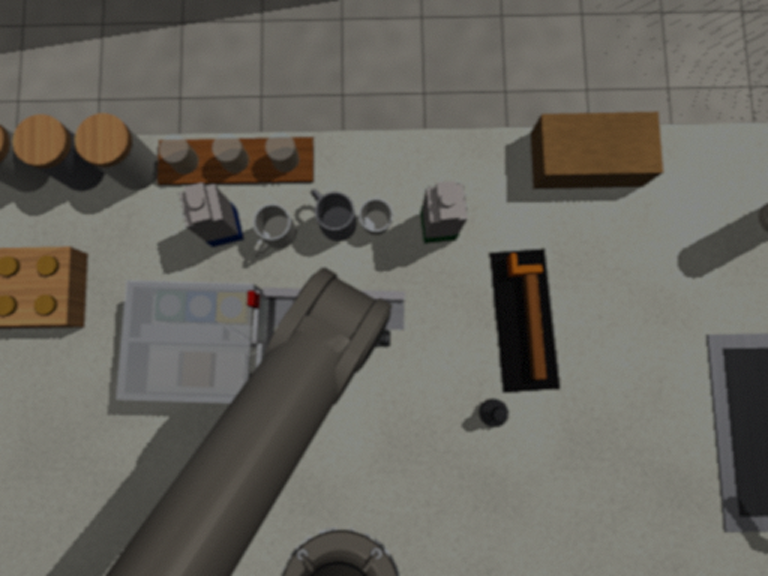

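View pics/send.png

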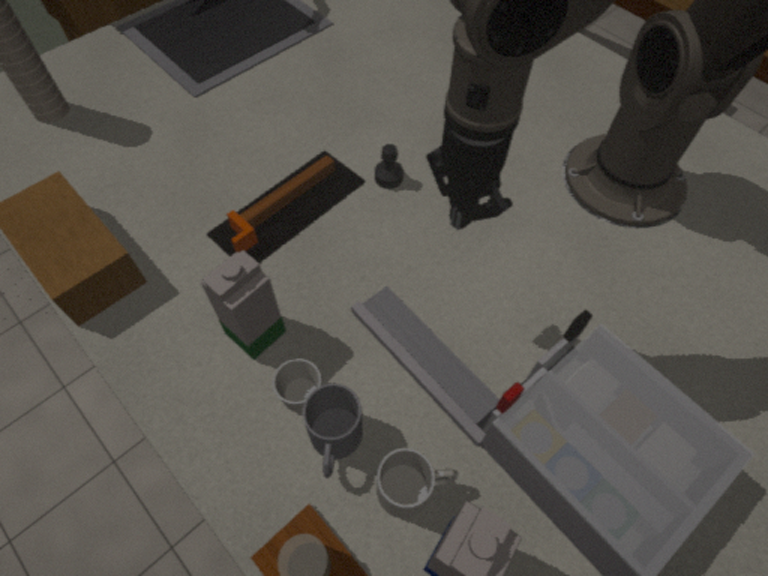

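The final views show three tins in file inside the lane, both doors shut, the stick flat on the mat and the bystanders unmoved.

```bash
python3 -c "
from bench import r
print(r.hand_in())"
```

```text
the job is handed in; nothing more can be done
None
```

The restock is done and handed in at about 43.5 s on the robot clock.

**What I did**
- **Doors open:** I slid the red door fully open. The black door stood about 18 mm open, so I pushed it shut.
- **Tins:** I stood the green, blue and yellow tins in the lane against the fence. The stick then pushed all three through the doorway in single file, to about 15 mm past the door plane. No finger touched a tin once it began to go in.
- **Finish:** I laid the stick flat on its mat, then pressed both doors onto their hard stops.

**Last checks**
- **Pictures:** The final pictures show the three tins in single file inside the lane and the stick wholly on the mat. Both tabs are at their closed ends, and the cups, jug, tamper and cartons have not visibly moved.
- **Doors:** The red door travelled 99.7 mm from open to closed, and both doors held against about 16 N at their stops.

**What disagreed along the way**
- I first took the red door for closed, but it had started about 25 mm open. Because of that I pushed it against its open stop with about 31 N before realising.
- Camera estimates of tin positions along the lane were off by 2–5 mm, so I set each tin against the fence by touch.
- I saw no tin or stick knocked aside and no slackened grip.

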